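# Set up the craft corner of the living-room table

### The arm

A 7-joint arm with a two-finger parallel gripper is mounted at the origin on the work surface. World frame = base frame: x ahead of the robot, y to its left, z up, the work surface at z = 0. Lengths are in m, angles in rad, forces in N, time in s.
With the tool pointing down it reaches from about 0.4 to 0.875 m from the base axis. Payload 19.3 kg.
Tool frame: the origin (TCP) lies between the finger pads; the fingertips stand 17 mm ahead of it and the grasp point (between the pads) lies 2 mm behind it; z points along the fingers, y is the line along which they close (so a half turn about z gives the same grasp; the last joint's range is limited). The gripper opens to 85 mm and grips with 20 to 120 N. Pads are 22 mm wide; open, the fingers measure 114 mm over their backs; the gripper's body (76 mm by 85 mm) begins 54 mm behind the grasp point. The pads swing forward as they close: fully open they stand 13 mm farther back than shut.
Start: joints at [1.173, 0.521, -0.036, 1.599, 0.021, 1.021, -0.113], TCP at [0.201, -0.592, 0.222] pointing down, gripper open.
Joint ranges: [-2.91, 2.91], [-0.3, 2.13], [-1.5, 1.42], [0.17, 2.43], [-1.26, 4.41], [0.16, 1.93], [-2.52, 2.52]. Speed limits (rad/s): [1.89, 1.89, 2.39, 2.39, 3.01, 3.01, 3.01].

### API

Orientations are given as [roll, pitch, yaw] about the fixed x, y, z axes, in that order (R = Rz(yaw) Ry(pitch) Rx(roll)).
In Python, from workcell import bot gives the robot as it stands.
- The arm moves only by the shell command python3 -m inch 'ROWS' [FORCE]. ROWS is JSON, a list of rows, each a list of 7 numbers: the shift along the tool's x, y, z in units of 200 mm (1.0 is 200 mm), then the turn, a rotation vector about the tool's x, y, z in units of 90 degrees (1.0 is 90 degrees), then the opening, from 0 (shut) to 1 (fully open). In form: [[x, y, z, rx, ry, rz, grip], ...]. A call has 1 to 20 rows; each row is the pose to reach, as a shift and turn from the pose commanded when the call began, along the tool's axes at that moment; what a row does not reach only later rows make up. A row lasts 1/8 s, in which the tool goes at most 62.5 mm and 10.7 degrees, less where a joint would pass 70% of its speed; a pose out of reach is approached as far as the arm can. A call with a number of a shift or a turn outside -1 to 1 is refused whole. A call with a gripper value outside its range is refused whole. The fingers move at their own pace and stop on an object; FORCE is the grip in N (left out, the last holds). Time passes only in rows, so rows that repeat a pose let the fingers close. It gives the time, the measured TCP pose, the force, the opening and the grip force at its end, in the units of the state.
- bot.observe(): the state, without advancing time (a new reading comes with each control period).
- bot.grab_frame(name): name is "scene" or "top"; returns a dict with "img" (420x560x3 uint8, red, green, blue), "z_map" (420x560 float32, m along the optical axis (not along the pixel's ray), 0 where there is no reading), "vfov" (degrees; the focal length in pixels is half the picture's height over the tangent of half this angle, whatever the lens; pixels are square), "cx", "cy" (the principal point, pixels), "rvec" (rotation vector, rad) and "tvec" (3), from world to camera coordinates, as OpenCV has them. Camera axes: x right, y down, z forward; pixel columns grow to the right and rows downward; lengths in m; the calibration is good to about 2 mm. A picture is of the moment at which its call begins.
- bot.job_done(): hands the job in; it is judged then, once.
The state is a dict: "clock": time; "qpos": joint angles; "qd": joint speeds; "joint_efforts": joint torques, N m; "position": TCP position; "tool_rot": TCP orientation; "force": force on the tool from outside, world axes, zero at the start; "moment": the same for the moment, N m; "grip_width": finger opening in m; "finger_force": force on a finger pad.
Only numpy, scipy, OpenCV 4.12 (cv2) and the standard library are available. Lean on these libraries where they do the work, as an engineer would, in place of code of your own. Each camera call takes 0.05 s, during which the arm holds its last target. There are 200 camera calls.

### The job

Get the craft corner of this living-room table ready for work: first put every crumpled paper ball lying about there into the green waste bin. Then load the ribbon rack, putting each ribbon spool upright and fully down on the spindle that stands on the disc of its own colour. Finally take the picture board out of the white letter rack and lean it on the wooden stand, foot on the stand between back rest and lip, top against the back rest, roughly in the middle, either face outwards; leave everything else on the table alone.

Things in the scene. Friction and masses are not known exactly. Their poses are not given: they have to be found in the camera images.
- spool_red: Loose wooden ribbon spool wound with red ribbon, a red ring on its top: a cylinder 58 mm in diameter, 44 mm high, with a vertical through hole 20 mm in diameter, 60 g. Origin: centre of its underside, z along its axis (up). Stands upright on the table. May be absent (None).
- spindle_red_seat (a point): Centre of the top of the red disc (72 mm in diameter) on the ribbon rack, where a spool's underside comes to rest; from it rises an aluminium spindle 14 mm in diameter, with a tapered tip, to 57 mm above this point. This point is 15 mm above the table.
- spool_blue: Loose wooden ribbon spool wound with blue ribbon, a blue ring on its top: a cylinder 58 mm in diameter, 44 mm high, with a vertical through hole 20 mm in diameter, 60 g. Origin: centre of its underside, z along its axis (up). Stands upright on the table. May be absent (None).
- spindle_blue_seat (a point): Centre of the top of the blue disc (72 mm in diameter) on the ribbon rack, where a spool's underside comes to rest; from it rises an aluminium spindle 14 mm in diameter, with a tapered tip, to 57 mm above this point. This point is 15 mm above the table.
- spool_yellow: Loose wooden ribbon spool wound with yellow ribbon, a yellow ring on its top: a cylinder 58 mm in diameter, 44 mm high, with a vertical through hole 20 mm in diameter, 60 g. Origin: centre of its underside, z along its axis (up). Stands upright on the table. May be absent (None).
- spindle_yellow_seat (a point): Centre of the top of the yellow disc (72 mm in diameter) on the ribbon rack, where a spool's underside comes to rest; from it rises an aluminium spindle 14 mm in diameter, with a tapered tip, to 57 mm above this point. This point is 15 mm above the table.
- ball0: Crumpled white paper ball, about 44 mm across and 41 mm high, 12 g; origin: centre of its underside as built (20 mm from its middle), z up as built. Lies on the table or on the wooden stand. May be absent (None).
- ball1: Crumpled white paper ball, about 44 mm across and 41 mm high, 12 g; origin: centre of its underside as built (20 mm from its middle), z up as built. Lies on the table or on the wooden stand. May be absent (None).
- ball2: Crumpled white paper ball, about 44 mm across and 41 mm high, 12 g; origin: centre of its underside as built (20 mm from its middle), z up as built. Lies on the table or on the wooden stand. May be absent (None).
- ball3: Crumpled white paper ball, about 44 mm across and 41 mm high, 12 g; origin: centre of its underside as built (20 mm from its middle), z up as built. Lies on the table or on the wooden stand. May be absent (None).
- rack: Ribbon rack: fixed pale wooden slab 110 mm (x) by 300 mm (y), 12 mm thick, that carries the three spindles 95 mm apart in a row along its y axis. Origin: centre of its underside.
- bin: Small green waste bin fixed on the table, open at the top: 150 mm (x) by 160 mm (y) by 110 mm high, walls and floor 5 mm thick. Origin: centre of its underside, z up.
- board: Loose double-sided picture board in a dark wooden frame: flat slab 12 mm thick (x), 140 mm wide (y), 150 mm tall (z), 200 g, both faces alike. Origin: centre of its lower edge face; z up along its height. It starts upright in the letter rack's slot with the upper 96 mm free above the slot's walls.
- board_top (a point): Centre of the picture board's upper edge face, 150 mm above its origin.
- letter_rack: White letter rack fixed on the table. Its origin lies on the table, in the middle of the slot that holds the board: the slot runs along y (150 mm long), 16 mm wide, floor 6 mm above the table, walls 6 mm thick rising to 60 mm. Behind it (+x side, x = 14 to 68 mm) it holds fixed letters up to 81 mm high.
- stand: Wooden leaning stand, fixed. Origin: centre of its underside; front is +x. Base plate 110 (x) by 170 (y) mm, 12 mm thick; upright back rest at x = -35 to -20 mm, 120 mm wide, top 90 mm above the table; lip at x = 35 to 43 mm, 12 mm high above the plate. The board's foot belongs on the plate between rest and lip, its top leaning back (to -x) against the rest.
- mug: White mug 80 mm in diameter, 90 mm high; leave alone. Origin: centre of its underside.
- bottle: Amber bottle with orange cap, 60 mm in diameter, 190 mm high; leave alone. Origin: centre of its underside.
- jar: Glass jar with red lid, 64 mm in diameter, 90 mm high; leave alone. Origin: centre of its underside.
- remote: Black remote control 160 mm (x) by 45 mm (y) by 18 mm, lying flat; leave alone. Origin: centre of its underside.
- book: Red book lying flat, 130 mm (x) by 190 mm (y) by 25 mm; leave alone. Origin: centre of its underside.
- tape_roll: Amber roll of sticky tape lying flat, 48 mm in diameter, 18 mm high; leave alone. Origin: centre of its underside.

How it is judged:
By the outcome, as a careful person would: the job done as asked, in the order asked, and still so for the second after the job is handed in, with the robot touching nothing.
Of ball0, ball1, ball2, ball3 only 3 to 4 are there at a start; the rules pass over those that are not, and their reading is None.
Of spool_red, spool_blue, spool_yellow only 2 to 3 are there at a start; the rules pass over those that are not, and their reading is None.
At some moment in a run one of ball0, ball1, ball2, spool_red, spool_blue, spool_yellow may be knocked a few centimetres aside while the robot is not near it.
It also fails if it takes over 210 s, if anything falls off the work surface, if the arm or the gripper's body presses on something with over 40 N, if the wrist force passes 120 N, or if a joint passes its speed limit or range.

## Working session

There is one attempt and no reset: what is moved stays moved. The work goes in short steps, Python scripts to look and compute and a shell command to move; the robot and the scene stay as the last step left them, time stands still between calls to the robot, and variables do not carry over. Pictures are saved under pics/ and viewed, at most 14 in all, crops included, and the job is handed in when it is done.

```bash
ls; mkdir -p pics; cat > h.py <<'E'
import numpy as np, cv2
from workcell import bot
from scipy.spatial.transform import Rotation as R
def grab(n):
    f=bot.grab_frame(n); h=f["img"].shape[0]; f["f"]=h/2/np.tan(np.radians(f["vfov"])/2)
    f["R"]=R.from_rotvec(f["rvec"]).as_matrix(); f["t"]=np.array(f["tvec"]).ravel(); return f
def cloud(f):
    z=f["z_map"]; v,u=np.mgrid[:z.shape[0],:z.shape[1]]
    c=np.stack([(u-f["cx"])/f["f"]*z,(v-f["cy"])/f["f"]*z,z],-1)
    w=(c-f["t"])@f["R"]; w[z==0]=np.nan; return w
def ray(f,u,v,h):
    d=f["R"].T@np.array([(u-f["cx"])/f["f"],(v-f["cy"])/f["f"],1]); o=-f["R"].T@f["t"]
    return o+d*(h-o[2])/d[2]
def pix(f,p):
    c=f["R"]@np.array(p)+f["t"]; return c[:2]/c[2]*f["f"]+[f["cx"],f["cy"]]
def save(f,n): cv2.imwrite("pics/"+n,f["img"][...,::-1])
E
python3 - <<'E'
from h import *
for n in("scene","top"):
    f=grab(n); save(f,n+"0.png"); np.savez(n+"0.npz",w=cloud(f),img=f["img"])
    print(n,f["vfov"],f["cx"],f["cy"],-f["R"].T@f["t"],f["R"][2])
print(bot.observe())
E
```

```text
pics
scene 48.03448619370678 274.1230052464153 211.4925917215502 [ 1.12034581 -0.64974906  0.91563269] [-0.50750433  0.5140091  -0.69154465]
top 47.75494156596977 282.54543330557084 208.13080732045609 [ 0.26423722 -0.03498035  1.4514897 ] [ 0.18068104 -0.02799625 -0.98314321]
{'clock': 0.1, 'qpos': array([ 1.17280947,  0.52196773, -0.03628217,  1.59991348,  0.02120586,
        1.02107585, -0.11275212]), 'qd': array([-9.44114431e-04,  1.35777323e-03, -1.43159808e-03, -3.92816202e-04,
       -1.18698552e-03, -8.19875314e-05, -6.35455303e-05]), 'joint_efforts': array([ 1.66350841e-03, -9.28501081e+01,  1.98299780e+00, -3.70538414e+01,
        1.80333591e-02,  5.30199904e-03, -4.51711082e-05]), 'position': array([ 0.20106897, -0.59147325,  0.22198893]), 'tool_rot': array([-3.14061756e+00,  9.38595603e-05,  3.27786949e-01]), 'force': array([-0.18746322,  0.17638473,  0.88428647]), 'moment': array([0.02332843, 0.00879982, 0.01374574]), 'finger_force': 0.0, 'grip_width': 0.08549636881560183}
```

View pics/scene0.png

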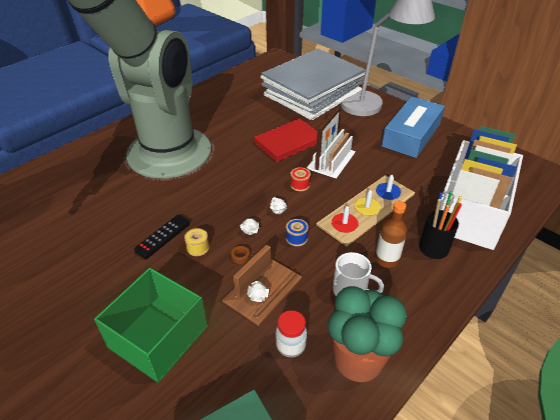

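View pics/top0.png

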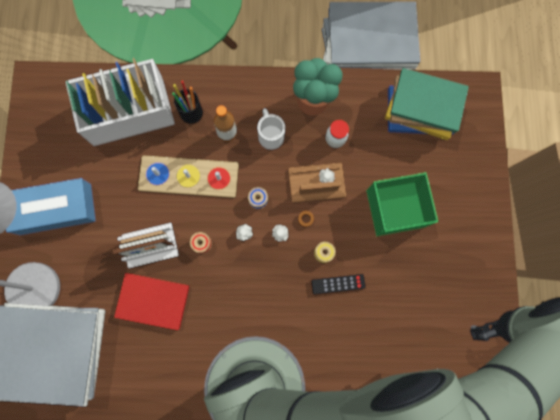

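The scene view shows three paper balls: (250,226), (278,205) and (258,292), the last on the stand. The spools are red (300,178), blue (297,232) and yellow (197,241), with the bin at (152,325), the rack at (367,210), and the board in the letter rack at (330,145). The top view agrees: balls at (244,233), (280,233) and (327,176).

```bash
cat > meas.py <<'E'
from h import *
def comps(m,a=25):
    n,l,s,c=cv2.connectedComponentsWithStats(m.astype(np.uint8)); return [(l==i) for i in range(1,n) if s[i,4]>=a]
def masks(img):
    hs=cv2.cvtColor(img,cv2.COLOR_RGB2HSV).astype(int); H,S,V=hs[...,0],hs[...,1],hs[...,2]
    return dict(white=(S<60)&(V>110),red=((H<6)|(H>174))&(S>170)&(V>110),blue=(H>105)&(H<128)&(S>140)&(V>60),
      yellow=(H>22)&(H<33)&(S>140)&(V>120),green=(H>50)&(H<80)&(S>120))
def run(n,names,f=None):
    f=f or grab(n); w=cloud(f)
    reg=(w[...,0]>.3)&(w[...,0]<.95)&(abs(w[...,1])<.5)&(w[...,2]>.008)&(w[...,2]<.25)
    for k,m in masks(f["img"]).items():
        if k not in names: continue
        for c in comps(m&reg):
            v,u=np.nonzero(c); p=w[c]; lo,hi=np.percentile(p,[3,97],0)
            print(n,k,"n",len(u),"uv",int(u.mean()),int(v.mean()),"mid",((lo+hi)/2).round(3),"lo",lo.round(3),"hi",hi.round(3))
    return f,w
if __name__=="__main__":
    for n in("top","scene"): run(n,["white","red","blue","yellow","green"])
E
python3 meas.py
```

```text
top white n 2685 uv 136 108 mid [0.837 0.384 0.097] lo [0.733 0.28  0.013] hi [0.941 0.488 0.18 ]
top white n 410 uv 106 82 mid [0.858 0.45  0.144] lo [0.802 0.415 0.085] hi [0.914 0.486 0.204]
top white n 578 uv 270 130 mid [ 0.768 -0.037  0.051] lo [ 0.721 -0.073  0.009] hi [ 0.816 -0.001  0.093]
top white n 139 uv 227 133 mid [0.754 0.1   0.066] lo [0.741 0.074 0.034] hi [0.767 0.126 0.098]
top white n 175 uv 334 139 mid [ 0.746 -0.239  0.051] lo [ 0.727 -0.268  0.023] hi [ 0.765 -0.211  0.079]
top white n 78 uv 154 175 mid [0.632 0.314 0.015] lo [0.595 0.277 0.009] hi [0.67  0.351 0.021]
top white n 33 uv 154 170 mid [0.638 0.315 0.046] lo [0.624 0.307 0.016] hi [0.652 0.324 0.076]
top white n 172 uv 326 175 mid [ 0.63  -0.21   0.035] lo [ 0.609 -0.23   0.014] hi [ 0.652 -0.19   0.056]
top white n 25 uv 186 172 mid [0.625 0.216 0.052] lo [0.619 0.212 0.029] hi [0.631 0.221 0.075]
top white n 103 uv 257 198 mid [0.556 0.001 0.039] lo [ 0.529 -0.025  0.029] hi [0.583 0.027 0.049]
top white n 60 uv 257 196 mid [0.557 0.001 0.046] lo [ 0.541 -0.016  0.04 ] hi [0.574 0.018 0.053]
top 
[... 4315 characters left out ...]
8 142 mid [0.83  0.476 0.188] lo [0.79  0.462 0.178] hi [0.869 0.489 0.199]
scene yellow n 265 uv 478 166 mid [0.846 0.355 0.184] lo [0.807 0.341 0.169] hi [0.886 0.368 0.199]
scene yellow n 297 uv 366 206 mid [0.63  0.215 0.013] lo [0.598 0.184 0.01 ] hi [0.662 0.246 0.017]
scene yellow n 118 uv 195 235 mid [ 0.397 -0.204  0.043] lo [ 0.375 -0.226  0.04 ] hi [ 0.419 -0.181  0.046]
scene yellow n 156 uv 197 247 mid [ 0.411 -0.212  0.023] lo [ 0.395 -0.231  0.009] hi [ 0.427 -0.193  0.037]
scene green n 31 uv 448 197 mid [0.832 0.239 0.153] lo [0.829 0.237 0.133] hi [0.835 0.242 0.173]
scene green n 4784 uv 159 317 mid [ 0.542 -0.422  0.061] lo [ 0.458 -0.497  0.012] hi [ 0.626 -0.348  0.109]
```

Three balls and three spools, each agreeing in both views to within about 1 cm (B: x 0.454, y -0.070). Next I need a move calculator and the poses of the stand, board and letter rack.

```bash
cat > go.py <<'E'
# go.py: chain of targets "x,y,z[,yaw_deg[,tilt_deg about world y]]" from the measured pose, each as one call's final row
import sys
from h import *
s=bot.observe(); p=np.array(s["position"]); Rt=R.from_euler("xyz",s["tool_rot"])
print("t %.2f"%s["clock"],"pos",p.round(4),"rpy",np.degrees(s["tool_rot"]).round(1),"grip",round(s["grip_width"],4),"F",np.round(s["force"],1),"q",np.round(s["qpos"],2))
for a in sys.argv[1:]:
    v=[float(i) for i in a.split(",")]; 
    T=Rt if len(v)<4 else R.from_euler("z",v[3],degrees=True)*R.from_euler("y",v[4] if len(v)>4 else 0,degrees=True)*R.from_euler("x",np.pi)
    print(a,"->",(Rt.inv().apply(np.array(v[:3])-p)/.2).round(3),((Rt.inv()*T).as_rotvec()/(np.pi/2)).round(3)); p=np.array(v[:3]); Rt=T
E
python3 - <<'E'
from h import *
def rect(P):
    r=cv2.minAreaRect(P[:,:2].astype(np.float32)); print(np.round(r[0],4),np.round(r[1],4),"ang",round(r[2],1))
for n in("top","scene"):
    w=np.load(n+"0.npz")["w"]; img=np.load(n+"0.npz")["img"]; z=w[...,2]
    def box(x0,x1,y0,y1,z0,z1): return (w[...,0]>x0)&(w[...,0]<x1)&(w[...,1]>y0)&(w[...,1]<y1)&(z>z0)&(z<z1)
    print(n); print("board top"); m=box(.3,.55,.2,.45,.1,.17); rect(w[m]); print(np.nanpercentile(z[m],[50,98]), m.sum())
    print("letter walls"); rect(w[box(.3,.55,.2,.45,.02,.07)])
    print("rest"); m=box(.5,.75,-.3,-.1,.065,.11); rect(w[m]); print(np.nanpercentile(z[m],[5,50,98]),m.sum())
    print("plate"); rect(w[box(.5,.72,-.32,-.08,.006,.022)])
    print("bin"); rect(w[box(.4,.68,-.54,-.3,.09,.13)]); 
    print("rack"); rect(w[box(.5,.72,.03,.4,.006,.022)])
    p=w[box(.5,.75,.05,.4,.045,.09)]
    for y in(.12,.215,.31):
        q=p[abs(p[:,1]-y)<.02]; print("spindle",q.mean(0).round(4) if len(q) else 0, q[:,2].max() if len(q) else 0)
    # scene crops heights above table
    print("tablez",np.nanmedian(w[box(.3,.9,-.3,.3,-.02,.008)][:,2]))
E
python3 go.py 0.38,-0.45,0.222,0 0.454,-0.25,.2 .454,-.068,.15
```

```text
top
board top
[0.393  0.3187] [0.0139 0.1402] ang 15.3
[0.15338557 0.16139133] 416
letter walls
[0.3735 0.3206] [0.162  0.1548] ang 7.4
rest
[ 0.6479 -0.2194] [0.1038 0.2209] ang 61.5
[0.068195   0.08922628 0.09639431] 397
plate
[ 0.6057 -0.2002] [0.2378 0.213 ] ang 89.1
bin
[ 0.5349 -0.43  ] [0.1507 0.1633] ang 10.8
rack
[0.6101 0.215 ] [0.3699 0.2195] ang 89.9
spindle [0.6939 0.1166 0.0666] 0.08984606535919049
spindle [0.624  0.2172 0.0645] 0.07455252950366274
spindle [0.6293 0.3113 0.0614] 0.0739209227851552
tablez 0.001011639299610965
scene
board top
[0.3999 0.3186] [0.0163 0.1495] ang 14.7
[0.13573858 0.15585751] 420
letter walls
[0.3714 0.3174] [0.1731 0.1617] ang 10.2
rest
[ 0.6492 -0.2215] [0.1006 0.2166] ang 59.5
[0.06722278 0.08675195 0.09120156] 593
plate
[ 0.5892 -0.1871] [0.1706 0.1711] ang 7.0
bin
[ 0.5401 -0.4307] [0.1525 0.1621] ang 10.7
rack
[0.632  0.2179] [0.3051 0.1131] ang 86.6
spindle [0.6273 0.1201 0.0588] 0.07121043700020796
spindle [0.6326 0.2145 0.059 ] 0.07386171672527188
spindle [0.6388 0.3086 0.0593] 0.07322529362980562
tablez -0.0014026454417477956
t 0.20 pos [ 0.2011 -0.5915  0.2222] rpy [-180.     0.    18.8] grip 0.0852 F [-0.4 -0.5 -0.8] q [ 1.17  0.52 -0.04  1.6   0.02  1.02 -0.11]
0.38,-0.45,0.222,0 -> [ 1.075e+00 -3.820e-01  1.000e-03] [-0.     0.     0.209]
0.454,-0.25,.2 -> [ 0.37 -1.    0.11] [0. 0. 0.]
.454,-.068,.15 -> [ 0.   -0.91  0.25] [0. 0. 0.]
```

```bash
python3 -m inch '[[0.25,-0.1,0,0,0,0.1,1],[0.5,-0.2,0,0,0,0.2,1],[0.75,-0.3,0,0,0,0.209,1],[1,-0.38,0,0,0,0.209,1],[1,-0.38,0,0,0,0.209,1],[1,-0.38,0,0,0,0.209,1]]' 60
python3 go.py .454,-.25,.18 .454,-.069,.1 .454,-.069,.02
```

```text
clock: 0.95
position: [0.3657, -0.4556, 0.2224]
tool_rot: [3.142, 0.0, -0.0]
force: [-0.9, -0.5, -1.3]
grip_width: 0.0851
finger_force: 0.0
t 0.95 pos [ 0.3657 -0.4556  0.2224] rpy [180.   0.  -0.] grip 0.0851 F [-0.9 -0.5 -1.3] q [ 0.79  0.46  0.    1.71 -0.    0.97 -0.78]
.454,-.25,.18 -> [ 0.441 -1.028  0.212] [0. 0. 0.]
.454,-.069,.1 -> [-0.    -0.905  0.4  ] [0. 0. 0.]
.454,-.069,.02 -> [ 0.  -0.   0.4] [0. 0. 0.]
```

```bash
python3 -m inch '[[0.22,-0.5,0.1,0,0,0,1],[0.44,-1,0.2,0,0,0,1],[0.44,-1,0.2,0,0,0,1],[0.44,-1,0.2,0,0,0,1],[0.44,-1,0.2,0,0,0,1],[0.44,-1,0.2,0,0,0,1]]' 30
python3 - <<'E'
from meas import *
for n in("top","scene"): run(n,["white"])
E
python3 go.py .454,-.069,.1 .454,-.069,.02
```

```text
clock: 1.7
position: [0.4535, -0.2569, 0.1826]
tool_rot: [3.141, 0.0, -0.002]
force: [0.1, 0.5, 0.2]
grip_width: 0.0855
finger_force: 0.0
top white n 2629 uv 136 108 mid [0.837 0.385 0.097] lo [0.733 0.28  0.013] hi [0.94  0.489 0.181]
top white n 355 uv 105 81 mid [0.859 0.455 0.142] lo [0.803 0.415 0.081] hi [0.914 0.494 0.203]
top white n 572 uv 270 130 mid [ 0.768 -0.037  0.052] lo [ 0.721 -0.072  0.01 ] hi [ 0.816 -0.001  0.094]
top white n 113 uv 228 133 mid [0.753 0.098 0.063] lo [0.741 0.075 0.032] hi [0.766 0.121 0.095]
top white n 160 uv 334 139 mid [ 0.747 -0.24   0.054] lo [ 0.728 -0.268  0.029] hi [ 0.766 -0.212  0.079]
top white n 95 uv 157 173 mid [0.633 0.314 0.014] lo [0.596 0.277 0.009] hi [0.67  0.351 0.019]
top white n 32 uv 154 170 mid [0.636 0.312 0.047] lo [0.625 0.306 0.017] hi [0.646 0.318 0.077]
top white n 171 uv 326 175 mid [ 0.63  -0.21   0.036] lo [ 0.609 -0.23   0.016] hi [ 0.652 -0.189  0.057]
top white n 25 uv 186 173 mid [0.625 0.216 0.053] lo [0.619 0.212 0.032] hi [0.631 0.221 0.075]
top white n 98 uv 257 198 mid [0.556 0.001 0.043] lo [ 0.529 -0.0
[... 1494 characters left out ...]
 -0.089  0.013] hi [ 0.477 -0.055  0.041]
scene white n 456 uv 389 250 mid [0.782 0.089 0.056] lo [0.757 0.072 0.026] hi [0.807 0.106 0.087]
scene white n 1257 uv 353 272 mid [ 0.78  -0.039  0.052] lo [ 0.73  -0.077  0.015] hi [ 0.831 -0.001  0.09 ]
scene white n 331 uv 257 291 mid [ 0.63  -0.214  0.038] lo [ 0.609 -0.231  0.023] hi [ 0.651 -0.197  0.054]
scene white n 556 uv 290 343 mid [ 0.773 -0.254  0.039] lo [ 0.749 -0.276  0.01 ] hi [ 0.797 -0.233  0.068]
t 1.80 pos [ 0.4535 -0.2571  0.1826] rpy [180.   -0.   -0.2] grip 0.0853 F [-0.1  0.2  1.1] q [ 0.44  0.41 -0.05  1.91  0.03  0.82 -1.2 ]
.454,-.069,.1 -> [-0.    -0.941  0.413] [0. 0. 0.]
.454,-.069,.02 -> [-0.  -0.   0.4] [0. 0. 0.]
```

```bash
python3 -m inch '[[0,-0.3,0,0,0,0,1],[0,-0.6,0.1,0,0,0,1],[0,-0.9,0.3,0,0,0,1],[0,-0.94,0.55,0,0,0,1],[0,-0.94,0.7,0,0,0,1],[0,-0.94,0.81,0,0,0,1],[0,-0.94,0.81,0,0,0,1],[0,-0.94,0.81,0,0,0,0.3],[0,-0.94,0.81,0,0,0,0.3],[0,-0.94,0.81,0,0,0,0.3],[0,-0.94,0.81,0,0,0,0.3],[0,-0.94,0.81,0,0,0,0.3],[0,-0.94,0.6,0,0,0,0.3],[0,-0.94,0.4,0,0,0,0.3],[0,-0.7,0.2,0,0,0,0.3],[0,-0.3,0,0,0,0,0.3],[0,0,0,0,0,0,0.3],[0.2,0.4,0,0,0,0,0.3],[0.4,0.8,0,0,0,0,0.3],[0.4,0.8,0,0,0,0,0.3]]' 30
python3 go.py .535,-.43,.18 .535,-.44,.115
```

```text
clock: 4.3
position: [0.5298, -0.4069, 0.1831]
tool_rot: [3.141, -0.001, -0.001]
force: [0.4, 0.7, 1.5]
grip_width: 0.0354
finger_force: 29.0
t 4.30 pos [ 0.5298 -0.4069  0.1831] rpy [180.  -0.  -0.] grip 0.0354 F [0.4 0.7 1.5] q [ 0.59  0.63 -0.04  1.51  0.03  1.   -1.03]
.535,-.43,.18 -> [0.026 0.116 0.016] [0. 0. 0.]
.535,-.44,.115 -> [-0.     0.05   0.325] [0. 0. 0.]
```

```bash
python3 -m inch '[[0.02,0.16,0.1,0,0,0,0.3],[0.02,0.16,0.3,0,0,0,0.3],[0.02,0.16,0.33,0,0,0,0.3],[0.02,0.16,0.33,0,0,0,1],[0.02,0.16,0.33,0,0,0,1],[0.02,0.16,0.33,0,0,0,1],[0.02,0.16,0.1,0,0,0,1],[0,0,0,0,0,0,1],[-0.1,-0.3,0,0,0,0,1],[-0.2,-0.6,0,0,0,0,1],[-0.3,-0.9,0,0,0,0,1],[-0.4,-1,0,0,0,0,1],[-0.4,-1,0,0,0,0,1],[-0.4,-1,0,0,0,0,1]]' 
cat > balls.py <<'E'
from meas import *
import sys
names=sys.argv[1].split(",")
for n in("top","scene"):
    f=grab(n); w=cloud(f); 
    reg=(w[...,0]>.36)&(w[...,0]<.72)&(w[...,1]<.21)&(w[...,1]>-.55)&(w[...,2]>.008)&(w[...,2]<.12)
    M=masks(f["img"])
    for k in names:
        for c in comps(M[k]&reg,40):
            p=w[c]; lo,hi=np.percentile(p,[3,97],0); print(n,k,c.sum(),((lo+hi)/2).round(3),"ext",(hi-lo).round(3),"top",hi[2].round(3))
    if len(sys.argv)>2: save(f,n+sys.argv[2]+".png")
E
python3 balls.py white; python3 go.py .454,.04,.1 .454,.04,.02
```

```text
clock: 6.05
position: [0.4501, -0.2055, 0.183]
tool_rot: [3.141, -0.001, -0.001]
force: [0.0, 0.5, 0.1]
grip_width: 0.0854
finger_force: 0.0
top white 153 [ 0.63  -0.21   0.036] ext [0.044 0.04  0.045] top 0.058
top white 99 [0.556 0.001 0.043] ext [0.055 0.051 0.017] top 0.051
top white 58 [0.557 0.001 0.045] ext [0.034 0.033 0.012] top 0.051
top white 164 [ 0.489 -0.422  0.038] ext [0.038 0.037 0.032] top 0.054
top white 179 [0.45  0.041 0.034] ext [0.039 0.039 0.023] top 0.045
scene white 196 [0.456 0.037 0.026] ext [0.039 0.033 0.028] top 0.04
scene white 88 [0.62  0.126 0.042] ext [0.025 0.023 0.055] top 0.069
scene white 329 [ 0.63  -0.214  0.038] ext [0.042 0.035 0.03 ] top 0.053
scene white 362 [ 0.496 -0.427  0.033] ext [0.04  0.037 0.029] top 0.048
t 6.15 pos [ 0.4499 -0.2056  0.1825] rpy [ 1.8e+02 -0.0e+00 -1.0e-01] grip 0.0853 F [-0.9 -0.3 -0.7] q [ 0.37  0.37 -0.08  1.98  0.04  0.8  -1.3 ]
.454,.04,.1 -> [ 0.019 -1.228  0.412] [0. 0. 0.]
.454,.04,.02 -> [-0.  -0.   0.4] [0. 0. 0.]
```

Ball B is in the bin. Ball A next.

```bash
python3 -m inch '[[0,-0.3,0,0,0,0,1],[0,-0.6,0,0,0,0,1],[0.02,-0.9,0,0,0,0,1],[0.02,-0.98,0.1,0,0,0,1],[0.02,-0.98,0.1,0,0,0,1]]' 
python3 -m inch '[[0,-0.25,0.1,0,0,0,1],[0,-0.25,0.3,0,0,0,1],[0,-0.25,0.5,0,0,0,1],[0,-0.25,0.7,0,0,0,1],[0,-0.25,0.72,0,0,0,1],[0,-0.25,0.72,0,0,0,1],[0,-0.25,0.72,0,0,0,0.3],[0,-0.25,0.72,0,0,0,0.3],[0,-0.25,0.72,0,0,0,0.3],[0,-0.25,0.72,0,0,0,0.3],[0,-0.25,0.72,0,0,0,0.3],[0,-0.25,0.4,0,0,0,0.3],[0,-0.25,0.1,0,0,0,0.3],[0,0,-0.1,0,0,0,0.3],[0.1,0.3,-0.1,0,0,0,0.3],[0.2,0.6,-0.1,0,0,0,0.3],[0.3,0.9,-0.1,0,0,0,0.3],[0.35,1,-0.1,0,0,0,0.3],[0.35,1,-0.1,0,0,0,0.3]]'
python3 go.py .545,-.39,.18 .56,-.44,.115
```

```text
clock: 6.78
position: [0.4533, -0.0081, 0.1615]
tool_rot: [-3.141, 0.002, 0.001]
force: [0.1, -0.5, -0.8]
grip_width: 0.0854
finger_force: 0.0
clock: 9.15
position: [0.5233, -0.2107, 0.1822]
tool_rot: [3.141, 0.0, -0.003]
force: [-0.5, 0.7, -0.9]
grip_width: 0.0366
finger_force: 29.1
t 9.15 pos [ 0.5233 -0.2107  0.1822] rpy [180.    0.   -0.2] grip 0.0366 F [-0.5  0.7 -0.9] q [ 0.35  0.47 -0.1   1.8   0.06  0.87 -1.35]
.545,-.39,.18 -> [0.111 0.896 0.011] [0. 0. 0.]
.56,-.44,.115 -> [0.076 0.25  0.325] [0. 0. 0.]
```

```bash
python3 -m inch '[[0.05,0.3,0,0,0,0,0.3],[0.12,0.6,0,0,0,0,0.3],[0.18,0.9,0,0,0,0,0.3],[0.22,1,0,0,0,0,0.3],[0.22,1,0.1,0,0,0,0.3],[0.22,1,0.3,0,0,0,0.3],[0.22,1,0.33,0,0,0,0.3],[0.22,1,0.33,0,0,0,1],[0.22,1,0.33,0,0,0,1],[0.22,1,0.33,0,0,0,1],[0.22,1,0.1,0,0,0,1],[0.22,1,-0.1,0,0,0,1],[0.22,1,-0.1,0,0,0,1]]'
python3 balls.py white
python3 - <<'E'
from h import *
for n in("top","scene"):
    f=grab(n); w=cloud(f); z=w[...,2]
    def box(x0,x1,y0,y1,z0,z1): return (w[...,0]>x0)&(w[...,0]<x1)&(w[...,1]>y0)&(w[...,1]<y1)&(z>z0)&(z<z1)
    for nm,b in(("rest top",(.56,.66,-.28,-.11,.08,.1)),("plate",(.55,.72,-.31,-.1,.008,.02))):
        m=box(*b).astype(np.uint8); k,l,s,c=cv2.connectedComponentsWithStats(m); i=1+s[1:,4].argmax()
        p=w[l==i]; r=cv2.minAreaRect(p[:,:2].astype(np.float32)); print(n,nm,len(p),np.round(r[0],4),np.round(r[1],3),round(r[2],1),"z",np.median(p[:,2]).round(4))
E
```

```text
clock: 10.78
position: [0.5686, -0.4099, 0.2065]
tool_rot: [3.138, -0.005, -0.001]
force: [-0.0, 0.6, -0.6]
grip_width: 0.0854
finger_force: 0.0
top white 171 [ 0.63  -0.21   0.035] ext [0.043 0.041 0.043] top 0.057
top white 55 [ 0.593 -0.458  0.032] ext [0.032 0.016 0.031] top 0.048
top white 99 [0.556 0.001 0.042] ext [0.055 0.051 0.019] top 0.051
top white 58 [0.557 0.001 0.045] ext [0.035 0.033 0.012] top 0.051
top white 62 [ 0.497 -0.413  0.031] ext [0.032 0.021 0.04 ] top 0.051
scene white 88 [0.617 0.131 0.04 ] ext [0.031 0.031 0.056] top 0.069
scene white 326 [ 0.63  -0.214  0.038] ext [0.042 0.035 0.031] top 0.053
scene white 357 [ 0.497 -0.427  0.033] ext [0.038 0.038 0.028] top 0.047
top rest top 229 [ 0.5849 -0.1847] [0.016 0.119] 6.9 z 0.0905
top plate 1052 [ 0.6125 -0.1836] [0.112 0.173] 6.1 z 0.0132
scene rest top 332 [ 0.5911 -0.1867] [0.017 0.12 ] 6.9 z 0.088
scene plate 1553 [ 0.6189 -0.1836] [0.11  0.171] 6.8 z 0.0109
```

```bash
python3 go.py .632,-.212,.13,6.8,15 .63,-.212,.035
```

```text
t 10.97 pos [ 0.5669 -0.4087  0.2015] rpy [-1.8e+02  1.0e-01 -0.0e+00] grip 0.0855 F [-0.3 -0.6 -0.7] q [ 0.58  0.66 -0.07  1.4   0.05  1.08 -1.07]
.632,-.212,.13,6.8,15 -> [ 0.326 -0.983  0.358] [-0.01  -0.166 -0.075]
.63,-.212,.035 -> [ 0.113 -0.001  0.461] [0. 0. 0.]
```

```bash
python3 -m inch '[[0.1,-0.3,0,0,-0.08,-0.04,1],[0.2,-0.6,0.1,-0.01,-0.166,-0.075,1],[0.326,-0.9,0.25,-0.01,-0.166,-0.075,1],[0.326,-0.983,0.358,-0.01,-0.166,-0.075,1],[0.326,-0.983,0.358,-0.01,-0.166,-0.075,1],[0.326,-0.983,0.358,-0.01,-0.166,-0.075,1]]'
python3 go.py .63,-.212,.035
```

```text
clock: 11.72
position: [0.6322, -0.2135, 0.1307]
tool_rot: [3.141, 0.262, 0.117]
force: [0.2, -1.5, 0.7]
grip_width: 0.085
finger_force: 0.0
t 11.72 pos [ 0.6322 -0.2135  0.1307] rpy [179.9  15.    6.7] grip 0.085 F [ 0.2 -1.5  0.7] q [ 0.23  0.82 -0.06  1.31  0.13  1.27 -1.33]
.63,-.212,.035 -> [ 0.114 -0.009  0.465] [0. 0. 0.]
```

```bash
python3 -m inch '[[0.04,0,0.15,0,0,0,1],[0.08,0,0.3,0,0,0,1],[0.11,0,0.42,0,0,0,1],[0.11,0,0.46,0,0,0,1],[0.11,0,0.46,0,0,0,1],[0.11,0,0.46,0,0,0,0.3],[0.11,0,0.46,0,0,0,0.3],[0.11,0,0.46,0,0,0,0.3],[0.11,0,0.46,0,0,0,0.3],[0.11,0,0.46,0,0,0,0.3],[0.08,0,0.3,0,0,0,0.3],[0.04,0,0,0,0,0,0.3],[0,0,-0.3,0,0,0,0.3],[0,0,-0.3,0,0,0,0.3]]'
python3 go.py .53,-.41,.2,0,0 .53,-.44,.12
```

```text
clock: 13.48
position: [0.6503, -0.2109, 0.1939]
tool_rot: [3.139, 0.254, 0.117]
force: [-0.3, -0.3, -0.8]
grip_width: 0.0254
finger_force: 0.0
t 13.47 pos [ 0.6503 -0.2109  0.1939] rpy [179.8  14.5   6.7] grip 0.0254 F [-0.3 -0.3 -0.8] q [ 0.22  0.79 -0.06  1.21  0.12  1.39 -1.32]
.53,-.41,.2,0,0 -> [-0.699  0.918  0.152] [0.011 0.161 0.075]
.53,-.44,.12 -> [0.   0.15 0.4 ] [0. 0. 0.]
```

Missed: the grip shut to the commanded width with no force. Looking again.

```bash
python3 balls.py white 1; python3 - <<'E'
import cv2
a=cv2.imread("pics/scene1.png")[180:340,180:360]; cv2.imwrite("pics/crop1.png",cv2.resize(a,None,fx=3,fy=3))
E
```

```text
top white 182 [ 0.589 -0.467  0.033] ext [0.042 0.037 0.037] top 0.051
top white 91 [0.557 0.001 0.04 ] ext [0.053 0.051 0.02 ] top 0.05
top white 60 [0.558 0.001 0.045] ext [0.033 0.033 0.011] top 0.051
top white 166 [ 0.489 -0.422  0.038] ext [0.036 0.037 0.027] top 0.051
scene white 86 [0.623 0.122 0.043] ext [0.018 0.016 0.055] top 0.07
scene white 329 [ 0.63  -0.216  0.038] ext [0.041 0.035 0.029] top 0.053
scene white 325 [ 0.496 -0.429  0.033] ext [0.04  0.033 0.029] top 0.047
```

View pics/crop1.png

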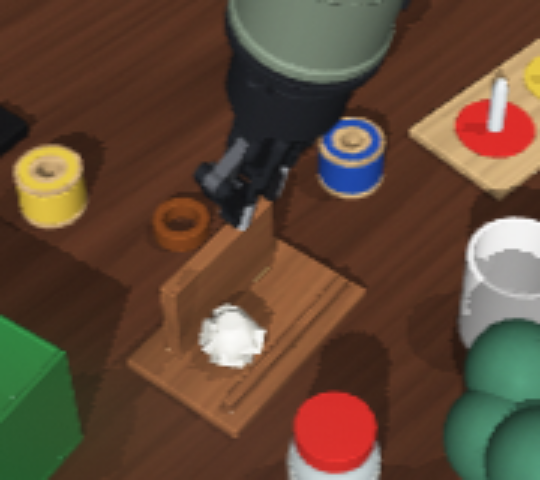

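The ball is still on the stand between rest and lip (crop (232,335)). The grip was too high, so I'm going lower this time and reading the pose before lifting.

```bash
python3 go.py .64,-.212,.09 .627,-.212,.028
```

```text
t 13.57 pos [ 0.648  -0.2105  0.1892] rpy [180.   14.9   6.8] grip 0.0256 F [ 0.1  0.1 -0.2] q [ 0.22  0.79 -0.06  1.21  0.12  1.39 -1.32]
.64,-.212,.09 -> [0.088 0.002 0.49 ] [0. 0. 0.]
.627,-.212,.028 -> [ 0.017 -0.008  0.316] [0. 0. 0.]
```

```bash
python3 -m inch '[[0.04,0,0,0,0,0,1],[0.09,0,0.1,0,0,0,1],[0.09,0,0.3,0,0,0,1],[0.09,0,0.49,0,0,0,1],[0.1,0,0.65,0,0,0,1],[0.105,-0.006,0.8,0,0,0,1],[0.105,-0.006,0.81,0,0,0,1],[0.105,-0.006,0.81,0,0,0,1],[0.105,-0.006,0.81,0,0,0,0.35],[0.105,-0.006,0.81,0,0,0,0.35],[0.105,-0.006,0.81,0,0,0,0.35],[0.105,-0.006,0.81,0,0,0,0.35],[0.105,-0.006,0.81,0,0,0,0.35]]' 25
python3 go.py .64,-.212,.09
```

```text
clock: 15.2
position: [0.6269, -0.212, 0.0276]
tool_rot: [3.141, 0.26, 0.118]
force: [-0.2, 0.8, 6.0]
grip_width: 0.0388
finger_force: 24.5
t 15.20 pos [ 0.6269 -0.212   0.0276] rpy [180.   14.9   6.8] grip 0.0388 F [-0.2  0.8  6. ] q [ 0.23  0.93 -0.06  1.37  0.14  1.09 -1.35]
.64,-.212,.09 -> [-0.017  0.008 -0.318] [0. 0. 0.]
```

```bash
python3 -m inch '[[-0.02,0,-0.2,0,0,0,0.35],[-0.05,0,-0.4,0,0,0,0.35],[-0.1,0,-0.6,0,0,0,0.35],[-0.1,0,-0.8,0,0,0,0.35],[-0.1,0,-0.8,0,0,0,0.35],[-0.1,0,-0.8,0,0,0,0.35]]'
python3 go.py .545,-.4,.19,0,0 .55,-.415,.13
```

```text
clock: 15.95
position: [0.6479, -0.2092, 0.1861]
tool_rot: [3.142, 0.262, 0.118]
force: [-0.3, -0.7, -0.5]
grip_width: 0.0388
finger_force: 24.5
t 15.95 pos [ 0.6479 -0.2092  0.1861] rpy [180.   15.    6.8] grip 0.0388 F [-0.3 -0.7 -0.5] q [ 0.22  0.79 -0.06  1.22  0.12  1.39 -1.32]
.545,-.4,.19,0,0 -> [-0.607  0.887  0.143] [0.01  0.166 0.075]
.55,-.415,.13 -> [0.025 0.075 0.3  ] [0. 0. 0.]
```

```bash
python3 -m inch '[[-0.1,0.25,-0.05,0,0.08,0.03,0.35],[-0.3,0.5,0,0.01,0.166,0.075,0.35],[-0.5,0.75,0.1,0.01,0.166,0.075,0.35],[-0.6,0.887,0.143,0.01,0.166,0.075,0.35],[-0.6,0.95,0.143,0.01,0.166,0.075,0.35],[-0.67,0.96,0.4,0.01,0.166,0.075,0.35],[-0.67,0.96,0.43,0.01,0.166,0.075,0.35],[-0.67,0.96,0.43,0.01,0.166,0.075,0.35],[-0.67,0.96,0.43,0.01,0.166,0.075,1],[-0.67,0.96,0.43,0.01,0.166,0.075,1],[-0.67,0.96,0.43,0.01,0.166,0.075,1],[-0.62,0.96,0.2,0.01,0.166,0.075,1],[-0.55,0.9,-0.05,0.01,0.166,0.075,1],[-0.55,0.9,-0.05,0.01,0.166,0.075,1]]'
cat > spools.py <<'E'
from meas import *
import sys
def ell(f,m,h,area=60):
    # largest ellipse fitted to the convex hull of a mask -> world point on plane h
    cs,_=cv2.findContours(m.astype(np.uint8),cv2.RETR_EXTERNAL,cv2.CHAIN_APPROX_NONE); c=cv2.convexHull(np.vstack([c for c in cs if len(c)>6]))
    (u,v),ax,a=cv2.fitEllipse(c); return ray(f,u,v,h),(u,v),ax
if __name__=="__main__":
  SP=dict(red=(.425,.165),blue=(.558,0),yellow=(.396,-.204)); DI=dict(red=(.623,.121),blue=(.634,.312),yellow=(.628,.217))
  for n in("top","scene"):
    f=grab(n); w=cloud(f); M=masks(f["img"])
    if len(sys.argv)>1: save(f,n+sys.argv[1]+".png")
    for k in SP:
        near=lambda p,r:np.hypot(w[...,0]-p[0],w[...,1]-p[1])<r
        top=near(SP[k],.06)&(w[...,2]>.037)&(w[...,2]<.06)
        if top.sum()>40:
            e=ell(f,top,.044); print(n,"spool",k,e[0].round(4),np.round(e[2],1),"z",np.median(w[top][:,2]).round(3))
        d=near(DI[k],.05)&(w[...,2]>.004)&(w[...,2]<.028)&M[k]
        if d.sum()>40: e=ell(f,d,.015); print(n,"disc ",k,e[0].round(4),np.round(e[2],1),"z",np.median(w[d][:,2]).round(3))
        s=near(DI[k],.04)&(w[...,2]>.055)&(w[...,2]<.085)&~M[k]
        if s.sum()>3: v,u=np.nonzero(s); i=v<=np.sort(v)[2]; print(n,"tip",k,ray(f,u[i].mean(),v[i].mean(),.072).round(4),w[s][:,2].max().round(3))
E
python3 balls.py white; python3 spools.py 2; python3 go.py
```

```text
clock: 17.7
position: [0.5698, -0.3991, 0.2283]
tool_rot: [3.14, -0.006, 0.002]
force: [0.1, 0.2, -0.2]
grip_width: 0.0855
finger_force: 0.0
top white 176 [ 0.576 -0.391  0.038] ext [0.039 0.039 0.029] top 0.053
top white 99 [0.556 0.001 0.042] ext [0.055 0.052 0.016] top 0.05
top white 59 [0.557 0.001 0.045] ext [0.034 0.033 0.009] top 0.049
scene white 88 [0.616 0.132 0.041] ext [0.032 0.036 0.058] top 0.069
scene white 353 [ 0.497 -0.427  0.033] ext [0.04  0.037 0.029] top 0.048
top spool red [0.417  0.1698 0.044 ] [18.9 19.7] z 0.045
top disc  red [0.6204 0.124  0.015 ] [19.4 20.3] z 0.016
top tip red [0.6223 0.1236 0.072 ] 0.077
top spool blue [0.5561 0.0011 0.044 ] [18.5 18.9] z 0.046
top disc  blue [0.6321 0.3133 0.015 ] [19.  20.7] z 0.016
top tip blue [0.634  0.3113 0.072 ] 0.078
top spool yellow [ 0.3925 -0.2017  0.044 ] [18.9 19.4] z 0.045
top disc  yellow [0.6261 0.2188 0.015 ] [20.3 21.6] z 0.016
top tip yellow [0.6294 0.2178 0.072 ] 0.076
scene spool red [0.4256 0.165  0.044 ] [13.7 19.5] z 0.042
scene disc  red [0.6262 0.1195 0.015 ] [18.8 26.1] z 0.013
scene tip red [0.626  0.1212 0.072 ] 0.072
scene spool blue [ 0.5642 -0.0028  0.044 ] [17.5 22.2] z 0.042
scene disc  blue [0.638  0.3085 0.015 ] [15.6 24.3] z 0.013
scene tip blue [0.6387 0.3079 0.072 ] 0.07
scene spool yellow [ 0.4016 -0.2053  0.044 ] [18.  22.9] z 0.042
scene disc  yellow [0.6324 0.2137 0.015 ] [17.1 25.8] z 0.013
scene tip yellow [0.6311 0.2167 0.072 ] 0.073
t 17.90 pos [ 0.5655 -0.4005  0.2237] rpy [-1.8e+02  1.0e-01 -1.0e-01] grip 0.0848 F [-0.2 -0.2 -0.8] q [ 0.57  0.63 -0.07  1.39  0.05  1.12 -1.08]
```

```bash
python3 - <<'E'
import cv2,numpy as np
a=cv2.imread("pics/scene2.png"); b=cv2.imread("pics/top2.png")
cv2.imwrite("pics/crop2.png",np.vstack([cv2.resize(a[150:350,90:430],(680,400))[:300], cv2.resize(b[150:260,120:460],(680,220))]))
E
```

```text
(no output)
```

View pics/crop2.png

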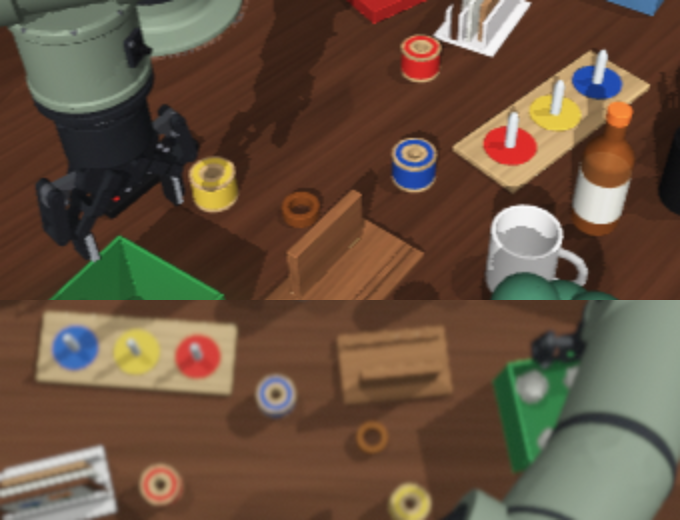

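The bottom of the crop shows all balls in the bin, the stand clear, and three spools on the table. The two cameras differ by a constant (6, -4.5) mm, so I use midpoints. Yellow first.

```bash
python3 -m inch '[[-0.2,-0.3,0,0,0,0,1],[-0.4,-0.5,0.1,0,0,0,1],[-0.6,-0.75,0.15,0,0,0,1],[-0.84,-0.98,0.3,0,0,0,1],[-0.84,-0.985,0.5,0,0,0,1],[-0.84,-0.985,0.6,0,0,0,1],[-0.84,-0.985,0.6,0,0,0,1]]' 40
python3 go.py .397,-.2035,.025
```

```text
clock: 18.77
position: [0.3972, -0.203, 0.1034]
tool_rot: [-3.14, 0.003, -0.001]
force: [-0.1, 0.9, 1.6]
grip_width: 0.0857
finger_force: 0.0
t 18.77 pos [ 0.3972 -0.203   0.1034] rpy [-1.799e+02  2.000e-01 -1.000e-01] grip 0.0857 F [-0.1  0.9  1.6] q [ 0.42  0.44 -0.1   2.15  0.08  0.56 -1.32]
.397,-.2035,.025 -> [0.    0.003 0.392] [0. 0. 0.]
```

```bash
python3 -m inch '[[0,0.002,0.15,0,0,0,1],[0,0.002,0.3,0,0,0,1],[0,0.002,0.39,0,0,0,1],[0,0.002,0.39,0,0,0,1],[0,0.002,0.39,0,0,0,0.6],[0,0.002,0.39,0,0,0,0.5],[0,0.002,0.39,0,0,0,0.5],[0,0.002,0.39,0,0,0,0.5],[0,0.002,0.39,0,0,0,0.5],[0,0.002,0.2,0,0,0,0.5],[0,0.002,0,0,0,0,0.5],[0,0,-0.25,0,0,0,0.5],[0,0,-0.4,0,0,0,0.5],[0.2,-0.2,-0.4,0,0,0,0.5],[0.4,-0.5,-0.4,0,0,0,0.5],[0.5,-0.75,-0.4,0,0,0,0.5],[0.5,-1,-0.4,0,0,0,0.5],[0.5,-1,-0.4,0,0,0,0.5]]' 40
python3 go.py .629,.08,.18 .629,.2163,.14
```

```text
clock: 21.02
position: [0.4987, 0.0007, 0.1855]
tool_rot: [-3.14, -0.001, 0.005]
force: [0.3, -0.1, -0.8]
grip_width: 0.0543
finger_force: 42.3
t 21.02 pos [0.4987 0.0007 0.1855] rpy [-1.799e+02 -1.000e-01  3.000e-01] grip 0.0543 F [ 0.3 -0.1 -0.8] q [ 0.03  0.38 -0.19  1.96  0.1   0.81 -1.78]
.629,.08,.18 -> [ 0.653 -0.393  0.028] [0. 0. 0.]
.629,.2163,.14 -> [ 0.003 -0.681  0.201] [0. 0. 0.]
```

```bash
python3 -m inch '[[0.2,-0.25,0,0,0,0,0.5],[0.4,-0.5,0,0,0,0,0.5],[0.65,-0.75,0,0,0,0,0.5],[0.65,-0.95,0,0,0,0,0.5],[0.65,-1,0,0,0,0,0.5],[0.65,-1,0,0,0,0,0.5],[0.65,-1,0,0,0,0,0.5]]'
python3 spools.py 3; python3 go.py .629,.2163,.14
python3 - <<'E'
import cv2,numpy as np
a=cv2.imread("pics/scene3.png"); b=cv2.imread("pics/top3.png")
cv2.imwrite("pics/crop3.png",np.hstack([cv2.resize(a[110:250,280:420],(400,400)), cv2.resize(b[120:260,120:260],(400,400))]))
E
```

```text
clock: 21.9
position: [0.629, 0.1946, 0.1851]
tool_rot: [3.141, -0.0, -0.002]
force: [-0.1, -0.1, 0.2]
grip_width: 0.0549
finger_force: 42.3
top disc  red [0.6256 0.1112 0.015 ] [11.  16.6] z 0.017
top spool blue [0.5561 0.0011 0.044 ] [18.5 18.9] z 0.045
top disc  blue [0.6241 0.3312 0.015 ] [ 7.2 16. ] z 0.016
scene spool red [0.4259 0.1646 0.044 ] [14.  19.3] z 0.042
scene disc  red [0.6262 0.1195 0.015 ] [18.8 26.1] z 0.013
scene tip red [0.626  0.1212 0.072 ] 0.073
scene spool blue [ 0.5642 -0.0033  0.044 ] [17.5 22.5] z 0.042
scene disc  blue [0.6376 0.3085 0.015 ] [15.7 24.5] z 0.013
scene tip blue [0.6387 0.3079 0.072 ] 0.071
scene disc  yellow [0.6324 0.2137 0.015 ] [17.1 25.8] z 0.013
scene tip yellow [0.6311 0.2167 0.072 ] 0.072
t 22.00 pos [0.629  0.195  0.1851] rpy [ 1.8e+02 -0.0e+00 -1.0e-01] grip 0.0545 F [-0.2  0.  -0.8] q [-0.27  0.62 -0.19  1.53  0.13  1.   -2.07]
.629,.2163,.14 -> [-0.    -0.106  0.225] [0. 0. 0.]
```

View pics/crop3.png

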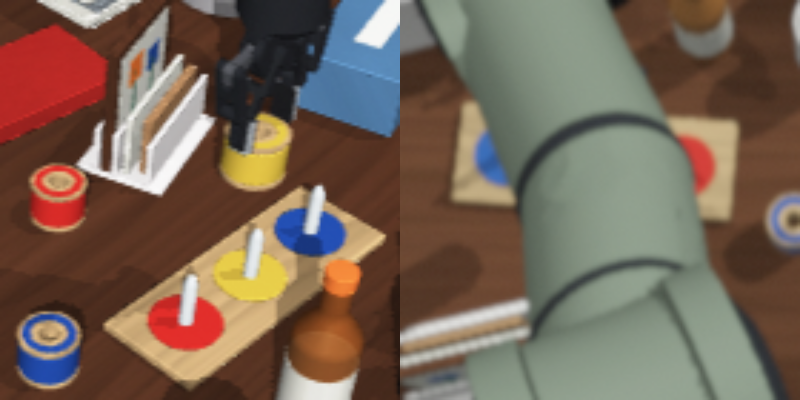

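The scene crop shows the yellow spool upright in the fingers at (257,150), and the arm hides it in the top view. I'll measure its offset in the hand from the scene depth by fitting a circle to its side, referenced to the disc and ring offsets seen in the same camera.

```bash
cat > held.py <<'E'
from meas import *
import sys
from scipy.optimize import least_squares
def fit(p):
    r=least_squares(lambda c:np.hypot(p[:,0]-c[0],p[:,1]-c[1])-.029,p[:,:2].mean(0)-[.01,-.01],loss="soft_l1",f_scale=.002); return r.x,np.abs(r.fun).mean()
def side(f,w,k,c,zlo,zhi):
    m=masks(f["img"])[k]&(np.hypot(w[...,0]-c[0],w[...,1]-c[1])<.05)&(w[...,2]>zlo)&(w[...,2]<zhi); return w[m]
if __name__=="__main__":
    k=sys.argv[1]; f=grab("scene"); w=cloud(f); p=bot.observe()["position"]
    q=side(f,w,k,p,p[2]-.019,p[2]+.008); print("held side fit",fit(q),len(q),"tcp",p.round(4))
    m=masks(f["img"])[k]&(np.hypot(w[...,0]-p[0],w[...,1]-p[1])<.05)&(w[...,2]>p[2]-.05)&(w[...,2]<p[2]+.05)
    print("z range",np.percentile(w[m][:,2],[1,99]).round(3))
    for k2,c,s in(("red",(.4213,.1674),"spool_red mid"),("blue",(.560,-.001),"spool_blue mid"),("yellow",(.397,-.2035),"spool_y mid")):
        q=side(f,w,k2,c,.008,.036)
        if len(q)>40 : x,e=fit(q); print(s,"side fit minus mid",(x-c).round(4),round(e,4),len(q))
E
python3 held.py yellow
```

```text
held side fit (array([0.62693596, 0.19598976]), np.float64(0.0011008684057813192)) 172 tcp [0.629  0.1953 0.185 ]
z range [0.159 0.201]
spool_red mid side fit minus mid [-0.0001  0.0027] 0.0014 140
spool_blue mid side fit minus mid [0.0005 0.0021] 0.0011 144
```

```bash
python3 -m inch '[[0.006,-0.06,0.1,0,0,0,0.5],[0.0115,-0.114,0.25,0,0,0,0.5],[0.0115,-0.114,0.4,0,0,0,0.5],[0.0115,-0.114,0.4,0,0,0,0.5],[0.0115,-0.114,0.4,0,0,0,0.5]]'
python3 go.py .6313,.218,.105; python3 held.py yellow
```

```text
clock: 22.68
position: [0.6314, 0.2198, 0.1053]
tool_rot: [-3.141, -0.001, -0.001]
force: [-0.9, 0.4, 0.3]
grip_width: 0.0543
finger_force: 42.5
t 22.68 pos [0.6314 0.2198 0.1053] rpy [-180.   -0.   -0.] grip 0.0543 F [-0.9  0.4  0.3] q [-0.31  0.72 -0.18  1.56  0.16  0.87 -2.12]
.6313,.218,.105 -> [-0.001  0.009  0.001] [0. 0. 0.]
held side fit (array([0.62976727, 0.22082011]), np.float64(0.0012571537816438042)) 143 tcp [0.6316 0.2197 0.1057]
z range [0.08  0.121]
spool_red mid side fit minus mid [0.0001 0.0029] 0.0014 139
spool_blue mid side fit minus mid [0.0004 0.0025] 0.001 146
```

```bash
python3 -m inch '[[-0.002,0.01,0,0,0,0,0.5],[-0.002,0.01,0.03,0,0,0,0.5],[-0.002,0.01,0.06,0,0,0,0.5],[-0.002,0.01,0.09,0,0,0,0.5],[-0.002,0.01,0.12,0,0,0,0.5],[-0.002,0.01,0.12,0,0,0,0.5]]'
```

```text
clock: 23.48
position: [0.6304, 0.2175, 0.08]
tool_rot: [3.141, 0.001, -0.001]
force: [0.2, -0.3, -0.0]
grip_width: 0.0547
finger_force: 42.5
```

```bash
python3 -m inch '[[0,0,0.05,0,0,0,0.5],[0,0,0.1,0,0,0,0.5],[0,0,0.15,0,0,0,0.5],[0,0,0.19,0,0,0,0.5],[0,0,0.19,0,0,0,0.5],[0,0,0.19,0,0,0,0.5]]'
python3 -m inch '[[0,0,0,0,0,0,0.8],[0,0,0,0,0,0,0.8],[0,0,0,0,0,0,0.8],[0,0,-0.15,0,0,0,0.8],[0,0,-0.35,0,0,0,0.8],[0,0,-0.55,0,0,0,0.8],[0,0.25,-0.55,0,0,0,1],[-0.2,0.5,-0.55,0,0,0,1],[-0.35,0.75,-0.5,0,0,0,1],[-0.35,1,-0.5,0,0,0,1],[-0.35,1,-0.5,0,0,0,1],[-0.35,1,-0.5,0,0,0,1]]'
python3 spools.py; python3 go.py .56,-.001,.1
```

```text
clock: 24.22
position: [0.631, 0.2176, 0.0426]
tool_rot: [-3.141, -0.001, -0.001]
force: [0.6, 0.1, 1.4]
grip_width: 0.0544
finger_force: 51.9
clock: 25.72
position: [0.5608, 0.0181, 0.1428]
tool_rot: [-3.141, -0.0, -0.001]
force: [-0.3, 0.2, 0.5]
grip_width: 0.0852
finger_force: 0.0
top spool red [0.4169 0.17   0.044 ] [18.9 19.5] z 0.046
top disc  red [0.6172 0.1335 0.015 ] [12.7 20. ] z 0.016
top tip red [0.6223 0.1236 0.072 ] 0.075
top disc  blue [0.6321 0.3132 0.015 ] [19.2 20.6] z 0.016
top tip blue [0.634  0.3113 0.072 ] 0.079
top disc  yellow [0.622  0.2167 0.015 ] [17.3 20.4] z 0.017
top tip yellow [0.6479 0.2171 0.072 ] 0.078
scene spool red [0.4271 0.1681 0.044 ] [13.1 17.9] z 0.042
scene disc  red [0.6262 0.1195 0.015 ] [18.8 26.1] z 0.013
scene tip red [0.626  0.1212 0.072 ] 0.071
scene spool blue [ 0.5642 -0.003   0.044 ] [17.5 22.3] z 0.043
scene disc  blue [0.6383 0.3089 0.015 ] [15.7 23.5] z 0.013
scene tip blue [0.6387 0.3079 0.072 ] 0.071
scene disc  yellow [0.6332 0.2135 0.015 ] [16.9 25.2] z 0.014
scene tip yellow [0.6188 0.2222 0.072 ] 0.073
t 25.82 pos [0.5607 0.0189 0.1426] rpy [-1.8e+02 -0.0e+00  1.0e-01] grip 0.0853 F [-0.5  1.3 -0.2] q [ 0.    0.53 -0.2   1.84  0.14  0.79 -1.83]
.56,-.001,.1 -> [-0.004  0.099  0.213] [0. 0. 0.]
```

```bash
python3 -m inch '[[-0.008,0.1,0.15,0,0,0,1],[-0.008,0.1,0.3,0,0,0,1],[-0.008,0.1,0.45,0,0,0,1],[-0.008,0.1,0.587,0,0,0,1],[-0.008,0.1,0.587,0,0,0,1],[-0.008,0.1,0.587,0,0,0,0.6],[-0.008,0.1,0.587,0,0,0,0.5],[-0.008,0.1,0.587,0,0,0,0.5],[-0.008,0.1,0.587,0,0,0,0.5],[-0.008,0.1,0.587,0,0,0,0.5],[0,0.1,0.3,0,0,0,0.5],[0,0.1,0,0,0,0,0.5],[0,0.1,-0.2,0,0,0,0.5],[0.1,-0.2,-0.2,0,0,0,0.5],[0.2,-0.5,-0.2,0,0,0,0.5],[0.3,-0.75,-0.2,0,0,0,0.5],[0.37,-1,-0.2,0,0,0,0.5],[0.37,-1,-0.2,0,0,0,0.5],[0.37,-1,-0.2,0,0,0,0.5]]' 40
python3 go.py .636,.311,.14; python3 - <<'E'
from h import *
for n in("top","scene"):
    f=grab(n); w=cloud(f); m=(np.hypot(w[...,0]-.629,w[...,1]-.2163)<.028)&(w[...,2]>.03)&(w[...,2]<.1); print(n,m.sum(),np.percentile(w[m][:,2],[10,30,50,70,98]).round(3) if m.sum() else 0)
E
```

```text
clock: 28.2
position: [0.6347, 0.2172, 0.1833]
tool_rot: [3.141, -0.001, -0.0]
force: [-0.1, -0.1, -1.4]
grip_width: 0.055
finger_force: 42.3
t 28.20 pos [0.6347 0.2172 0.1833] rpy [180.  -0.  -0.] grip 0.055 F [-0.1 -0.1 -1.4] q [-0.29  0.64 -0.21  1.5   0.15  1.02 -2.11]
.636,.311,.14 -> [ 0.006 -0.469  0.216] [0. 0. 0.]
top 0 0
scene 298 [0.04  0.054 0.057 0.058 0.067]
```

```bash
python3 -m inch '[[0,-0.2,0,0,0,0,0.5],[0.006,-0.4,0,0,0,0,0.5],[0.006,-0.465,0.1,0,0,0,0.5],[0.006,-0.465,0.3,0,0,0,0.5],[0.006,-0.465,0.39,0,0,0,0.5],[0.006,-0.465,0.39,0,0,0,0.5],[0.006,-0.465,0.39,0,0,0,0.5]]'
python3 go.py; python3 held.py blue
```

```text
clock: 29.18
position: [0.6367, 0.3103, 0.1061]
tool_rot: [-3.141, -0.001, -0.001]
force: [0.3, -0.5, 0.5]
grip_width: 0.0548
finger_force: 42.5
t 29.18 pos [0.6367 0.3103 0.1061] rpy [-1.8e+02 -1.0e-01 -1.0e-01] grip 0.0548 F [ 0.3 -0.5  0.5] q [-0.42  0.78 -0.2   1.44  0.18  0.94 -2.24]
held side fit (array([0.63824776, 0.31103576]), np.float64(0.001276499420099205)) 144 tcp [0.6367 0.3105 0.1062]
z range [0.083 0.124]
spool_red mid side fit minus mid [-0.0005  0.0026] 0.0013 130
```

```bash
python3 -m inch '[[-0.015,-0.0125,0,0,0,0,0.5],[-0.015,-0.0125,0,0,0,0,0.5],[-0.015,-0.0125,0.04,0,0,0,0.5],[-0.015,-0.0125,0.08,0,0,0,0.5],[-0.015,-0.0125,0.12,0,0,0,0.5],[-0.015,-0.0125,0.15,0,0,0,0.5],[-0.015,-0.0125,0.15,0,0,0,0.5]]'; python3 go.py .6337,.313,.042; python3 held.py blue
```

```text
clock: 30.1
position: [0.6327, 0.3129, 0.074]
tool_rot: [3.141, 0.001, -0.0]
force: [0.7, -0.0, -0.8]
grip_width: 0.0549
finger_force: 42.5
t 30.10 pos [0.6327 0.3129 0.074 ] rpy [180.   0.  -0.] grip 0.0549 F [ 0.7 -0.  -0.8] q [-0.43  0.82 -0.2   1.46  0.18  0.88 -2.25]
.6337,.313,.042 -> [ 0.005 -0.001  0.16 ] [0. 0. 0.]
held side fit (array([0.63381465, 0.313586  ]), np.float64(0.0012498444774220413)) 133 tcp [0.6329 0.313  0.0745]
z range [0.051 0.092]
spool_red mid side fit minus mid [-0.      0.0025] 0.0013 137
```

```bash
python3 -m inch '[[0.005,0,0.05,0,0,0,0.5],[0.005,0,0.1,0,0,0,0.5],[0.005,0,0.14,0,0,0,0.5],[0.005,0,0.175,0,0,0,0.5],[0.005,0,0.175,0,0,0,0.5],[0.005,0,0.175,0,0,0,0.5]]'
python3 held.py blue
python3 -m inch '[[0,0,0,0,0,0,0.8],[0,0,0,0,0,0,0.8],[0,0,0,0,0,0,0.8],[0,0,-0.2,0,0,0,0.8],[0,0,-0.4,0,0,0,0.8],[0,0,-0.6,0,0,0,0.8],[-0.2,0,-0.6,0,0,0,1],[-0.4,0.2,-0.6,0,0,0,1],[-0.65,0.5,-0.6,0,0,0,1],[-0.85,0.73,-0.6,0,0,0,1],[-1,0.73,-0.6,0,0,0,1],[-1,0.73,-0.6,0,0,0,1],[-1,0.73,-0.6,0,0,0,1]]'
python3 spools.py|grep red; python3 go.py .421,.167,.025
```

```text
clock: 30.9
position: [0.6351, 0.3133, 0.0405]
tool_rot: [-3.141, -0.002, -0.001]
force: [2.4, -0.7, 9.3]
grip_width: 0.0551
finger_force: 52.1
held side fit (array([0.63478655, 0.31408718]), np.float64(0.0014179905820359204)) 135 tcp [0.6351 0.3133 0.0405]
z range [0.01  0.059]
spool_red mid side fit minus mid [-0.0001  0.0027] 0.0014 138
clock: 32.58
position: [0.4345, 0.1675, 0.1599]
tool_rot: [-3.141, -0.001, -0.0]
force: [-0.2, 0.3, -0.3]
grip_width: 0.0854
finger_force: 0.0
top disc  red [0.6201 0.1241 0.015 ] [19.3 20.2] z 0.016
top tip red [0.6223 0.1236 0.072 ] 0.075
scene spool red [0.4263 0.1643 0.044 ] [14.2 19.4] z 0.042
scene disc  red [0.6262 0.1195 0.015 ] [18.8 26.1] z 0.013
scene tip red [0.626  0.1212 0.072 ] 0.072
t 32.67 pos [0.4345 0.1676 0.1596] rpy [-180.   -0.   -0.] grip 0.0852 F [0.2 0.3 0.1] q [-0.3   0.37 -0.25  2.06  0.13  0.73 -2.2 ]
.421,.167,.025 -> [-0.068  0.003  0.673] [0. 0. 0.]
```

```bash
python3 -m inch '[[-0.068,0.003,0.15,0,0,0,0.9],[-0.068,0.003,0.35,0,0,0,0.9],[-0.068,0.003,0.55,0,0,0,0.9],[-0.068,0.003,0.673,0,0,0,0.9],[-0.068,0.003,0.673,0,0,0,0.9],[-0.068,0.003,0.673,0,0,0,0.5],[-0.068,0.003,0.673,0,0,0,0.5],[-0.068,0.003,0.673,0,0,0,0.5],[-0.068,0.003,0.673,0,0,0,0.5],[-0.068,0.003,0.673,0,0,0,0.5],[-0.068,0.003,0.4,0,0,0,0.5],[-0.068,0.003,0.1,0,0,0,0.5],[0,0.003,-0.1,0,0,0,0.5],[0.3,0.1,-0.1,0,0,0,0.5],[0.6,0.2,-0.1,0,0,0,0.5],[0.9,0.23,-0.1,0,0,0,0.5],[0.95,0.23,-0.1,0,0,0,0.5],[0.95,0.23,-0.1,0,0,0,0.5]]' 40
python3 go.py .623,.1235,.105
```

```text
clock: 34.92
position: [0.6237, 0.1212, 0.1802]
tool_rot: [-3.141, -0.0, -0.001]
force: [-1.2, 0.9, -0.4]
grip_width: 0.0557
finger_force: 42.4
t 34.92 pos [0.6237 0.1212 0.1802] rpy [-180.   -0.   -0.] grip 0.0557 F [-1.2  0.9 -0.4] q [-0.14  0.59 -0.22  1.6   0.15  0.96 -1.98]
.623,.1235,.105 -> [-0.003 -0.011  0.376] [0. 0. 0.]
```

```bash
python3 -m inch '[[0,-0.011,0.15,0,0,0,0.5],[0,-0.011,0.3,0,0,0,0.5],[0,-0.011,0.37,0,0,0,0.5],[0,-0.011,0.37,0,0,0,0.5],[0,-0.011,0.37,0,0,0,0.5]]'
python3 go.py; python3 held.py red
```

```text
clock: 35.55
position: [0.6242, 0.1234, 0.107]
tool_rot: [-3.141, -0.001, -0.0]
force: [0.3, 0.4, -0.3]
grip_width: 0.0555
finger_force: 42.5
t 35.55 pos [0.6242 0.1234 0.107 ] rpy [-1.8e+02 -1.0e-01 -0.0e+00] grip 0.0555 F [ 0.3  0.4 -0.3] q [-0.15  0.68 -0.2   1.66  0.17  0.83 -2.  ]
held side fit (array([0.62462118, 0.12426989]), np.float64(0.0009598259980655868)) 152 tcp [0.6243 0.1234 0.107 ]
z range [0.084 0.126]
```

```bash
python3 -m inch '[[-0.006,0,0,0,0,0,0.5],[-0.006,0,0.04,0,0,0,0.5],[-0.006,0,0.08,0,0,0,0.5],[-0.006,0,0.12,0,0,0,0.5],[-0.006,0,0.15,0,0,0,0.5],[-0.006,0,0.15,0,0,0,0.5]]'; python3 go.py .623,.1234,.0405; python3 held.py red
```

```text
clock: 36.35
position: [0.6223, 0.1232, 0.075]
tool_rot: [3.141, 0.001, -0.0]
force: [-1.0, -0.6, -0.6]
grip_width: 0.0557
finger_force: 42.5
t 36.35 pos [0.6223 0.1232 0.075 ] rpy [ 1.8e+02  1.0e-01 -0.0e+00] grip 0.0557 F [-1.  -0.6 -0.6] q [-0.16  0.72 -0.2   1.68  0.19  0.77 -2.01]
.623,.1234,.0405 -> [ 0.004 -0.001  0.173] [0. 0. 0.]
held side fit (array([0.62266806, 0.12374753]), np.float64(0.001220661026037666)) 140 tcp [0.6225 0.1232 0.0754]
z range [0.05  0.094]
```

```bash
python3 -m inch '[[0.004,0,0.05,0,0,0,0.5],[0.004,0,0.1,0,0,0,0.5],[0.004,0,0.14,0,0,0,0.5],[0.004,0,0.172,0,0,0,0.5],[0.004,0,0.172,0,0,0,0.5],[0.004,0,0.172,0,0,0,0.5]]'
python3 -m inch '[[0,0,0,0,0,0,0.8],[0,0,0,0,0,0,0.8],[0,0,0,0,0,0,0.8],[0,0,-0.2,0,0,0,0.8],[0,0,-0.4,0,0,0,0.8],[0,0,-0.6,0,0,0,0.8],[-0.2,0.2,-0.8,0,0,0,1],[-0.4,0.5,-1,0,0,0,1],[-0.6,0.8,-1,0,0,0,1],[-0.6,1,-1,0,0,0,1],[-0.6,1,-1,0,0,0,1]]'
cat > board.py <<'E'
from h import *
for n in("top","scene"):
    f=grab(n); w=cloud(f); z=w[...,2]
    m=(w[...,0]>.3)&(w[...,0]<.52)&(w[...,1]>.2)&(w[...,1]<.45)&(z>.1)&(z<.18)
    p=w[m]; zt=np.percentile(p[:,2],97); q=p[p[:,2]>zt-.008]; r=cv2.minAreaRect(q[:,:2].astype(np.float32)); ra=cv2.minAreaRect(p[:,:2].astype(np.float32))
    print(n,"top edge",np.round(r[0],4),np.round(r[1],4),round(r[2],1),"z",zt.round(4),len(q),"all",np.round(ra[0],4),np.round(ra[1],4),round(ra[2],1))
    for c,s in(((.629,.2163),"yellow"),((.635,.311),"blue"),((.6233,.1218),"red")):
        m=(np.hypot(w[...,0]-c[0],w[...,1]-c[1])<.035)&(z>.045)&(z<.064); q=w[m]; 
        if len(q)>20: print(n,s,"spool top",np.median(q[:,2]).round(4),((np.percentile(q,98,0)+np.percentile(q,2,0))/2)[:2].round(3))
    save(f,n+"4.png")
E
python3 board.py; python3 go.py
```

```text
clock: 37.15
position: [0.6234, 0.1232, 0.0411]
tool_rot: [-3.142, 0.0, -0.001]
force: [0.2, 0.4, -1.6]
grip_width: 0.0552
finger_force: 48.6
clock: 38.52
position: [0.5021, -0.0809, 0.242]
tool_rot: [3.14, -0.001, -0.006]
force: [0.5, 0.7, 0.7]
grip_width: 0.0853
finger_force: 0.0
top top edge [0.3931 0.3195] [0.0129 0.1381] 15.1 z 0.161 217 all [0.3927 0.3188] [0.0139 0.1403] 15.2
top yellow spool top 0.0593 [0.624 0.217]
top blue spool top 0.0595 [0.629 0.312]
top red spool top 0.0596 [0.618 0.123]
scene top edge [0.3992 0.3186] [0.0137 0.1458] 15.4 z 0.1558 132 all [0.3995 0.3187] [0.015  0.1458] 15.1
scene yellow spool top 0.057 [0.631 0.216]
scene blue spool top 0.0568 [0.636 0.311]
scene red spool top 0.057 [0.626 0.121]
t 38.62 pos [ 0.5032 -0.0776  0.2415] rpy [ 1.8e+02 -0.0e+00 -1.0e-01] grip 0.0848 F [0.3 0.2 1. ] q [ 0.2   0.32 -0.2   1.87  0.08  0.96 -1.61]
```

```bash
python3 - <<'E'
import cv2,numpy as np
a=cv2.imread("pics/scene4.png"); b=cv2.imread("pics/top4.png")
cv2.imwrite("pics/crop4.png",np.hstack([cv2.resize(a[100:250,280:430],(400,400)), cv2.resize(b[140:290,110:260],(400,400))]))
E
```

```text
(no output)
```

View pics/crop4.png

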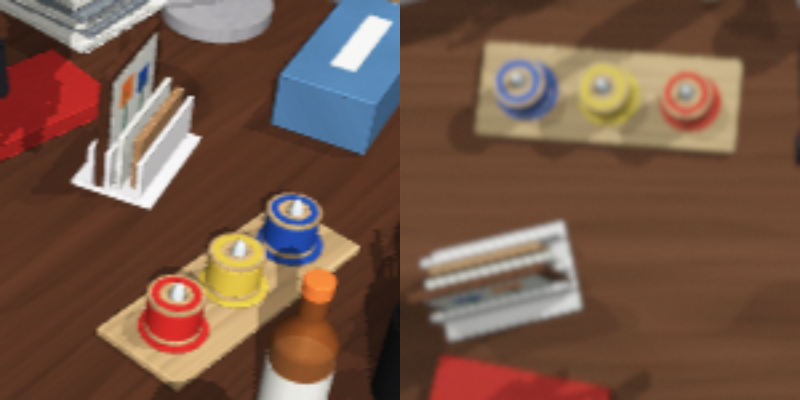

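Top surfaces of all three spools read about 0.058 m in both views, so they are seated (crop: rings at (175,295), (237,250), (293,208)). The board's top edge is at (0.396, 0.319, 0.157) with yaw 15°. Now to grasp it.

```bash
python3 -m inch '[[-0.05,-0.25,0,0,0,-0.1,1],[-0.1,-0.5,0,0,0,-0.2,1],[-0.2,-0.75,0,0,0,-0.3,1],[-0.25,-1,0,0,0,-0.4,1],[-0.25,-1,0,0,0,-0.5,1],[-0.25,-1,0,0,0,-0.6,1],[-0.25,-1,0,0,0,-0.7,1],[-0.25,-1,0,0,0,-0.8,1],[-0.25,-1,0,0,0,-0.9,1],[-0.25,-1,0,0,0,-1,1],[-0.25,-1,0,0,0,-1,1],[-0.25,-1,0,0,0,-1,1]]'
python3 go.py .396,.3188,.24,105.1 .396,.3188,.13
```

```text
clock: 40.12
position: [0.4533, 0.124, 0.2412]
tool_rot: [-3.141, -0.0, 1.568]
force: [-0.1, -0.5, -0.2]
grip_width: 0.0856
finger_force: 0.0
t 40.12 pos [0.4533 0.124  0.2412] rpy [-180.    -0.    89.8] grip 0.0856 F [-0.1 -0.5 -0.2] q [ 0.1   0.3  -0.6   1.95  0.2   0.96 -0.6 ]
.396,.3188,.24,105.1 -> [ 0.973 -0.29   0.006] [-0.   -0.   -0.17]
.396,.3188,.13 -> [ 0.   -0.    0.55] [0. 0. 0.]
```

```bash
python3 -m inch '[[0.25,-0.1,0,0,0,-0.1,1],[0.5,-0.15,0,0,0,-0.17,1],[0.75,-0.23,0,0,0,-0.17,1],[0.973,-0.29,0,0,0,-0.17,1],[0.973,-0.29,0,0,0,-0.17,1],[0.973,-0.29,0,0,0,-0.17,1],[0.973,-0.29,0,0,0,-0.17,1]]'
python3 go.py .396,.3188,.13,105.1; python3 board.py|grep edge
```

```text
clock: 41.0
position: [0.396, 0.317, 0.2412]
tool_rot: [-3.142, 0.001, 1.835]
force: [0.2, -1.1, 0.4]
grip_width: 0.0852
finger_force: 0.0
t 41.00 pos [0.396  0.317  0.2412] rpy [-180.     0.   105.1] grip 0.0852 F [ 0.2 -1.1  0.4] q [-0.24  0.38 -0.71  1.86  0.29  1.01 -0.81]
.396,.3188,.13,105.1 -> [0.009 0.002 0.556] [-0.  0.  0.]Traceback (most recent call last):
  File "board.py", line 5, in <module>
    p=w[m]; zt=np.percentile(p[:,2],97); q=p[p[:,2]>zt-.008]; r=cv2.minAreaRect(q[:,:2].astype(np.float32)); ra=cv2.minAreaRect(p[:,:2].astype(np.float32))
               ~~~~~~~~~~~~~^^^^^^^^^^^
    return _quantile_unchecked(
        a, q, axis, out, overwrite_input, method, keepdims, weights)
    return _ureduce(a,
                    func=_quantile_ureduce_func,
    ...<5 lines>...
                    overwrite_input=overwrite_input,
                    method=method)
    r = func(a, **kwargs)
    result = _quantile(arr,
                       quantiles=q,
    ...<2 lines>...
                       out=out,
                       weights=wgt)
    slices_having_nans = np.isnan(arr[-1, ...])
                                  ~~~^^^^^^^^^
IndexError: index -1 is out of bounds for axis 0 with size 0
```

```bash
python3 -m inch '[[0.009,0.002,0.15,0,0,0,0.7],[0.009,0.002,0.3,0,0,0,0.7],[0.009,0.002,0.45,0,0,0,0.7],[0.009,0.002,0.556,0,0,0,0.7],[0.009,0.002,0.556,0,0,0,0.7],[0.009,0.002,0.556,0,0,0,0.3],[0.009,0.002,0.556,0,0,0,0],[0.009,0.002,0.556,0,0,0,0],[0.009,0.002,0.556,0,0,0,0],[0.009,0.002,0.556,0,0,0,0],[0.009,0.002,0.556,0,0,0,0]]' 40
python3 go.py .396,.3188,.25,105.1
```

```text
clock: 42.42
position: [0.396, 0.32, 0.1309]
tool_rot: [3.14, -0.0, 1.837]
force: [-1.0, -1.1, 8.6]
grip_width: 0.0111
finger_force: 39.9
t 42.42 pos [0.396  0.32   0.1309] rpy [179.9  -0.  105.2] grip 0.0111 F [-1.  -1.1  8.6] q [-0.32  0.53 -0.63  1.96  0.44  0.78 -0.94]
.396,.3188,.25,105.1 -> [-0.006 -0.    -0.595] [ 0.001 -0.     0.002]
```

```bash
python3 -m inch '[[0,0,0,0,0,0,0],[0,0,-0.1,0,0,0,0],[0,0,-0.2,0,0,0,0],[0,0,-0.3,0,0,0,0],[0,0,-0.45,0,0,0,0],[0,0,-0.6,0,0,0,0],[0,0,-0.7,0,0,0,0],[0,0,-0.7,0,0,0,0]]' 70
python3 - <<'E'
from scipy.spatial.transform import Rotation as R
print((R.from_euler("z",6.8,degrees=True)*R.from_euler("y",-22,degrees=True)*R.from_euler("z",90,degrees=True)*R.from_euler("x",180,degrees=True)).as_euler("xyz",degrees=True))
E
python3 go.py .45,.13,.27,96.8 .55,-.06,.27 .588,-.1869,.22
```

```text
clock: 43.42
position: [0.3959, 0.3201, 0.2713]
tool_rot: [3.139, -0.001, 1.837]
force: [-0.1, -0.3, -2.6]
grip_width: 0.0102
finger_force: 69.1
[ 1.58000000e+02 -1.27222187e-14  9.68000000e+01]
t 43.42 pos [0.3959 0.3201 0.2713] rpy [179.9  -0.  105.2] grip 0.0102 F [-0.1 -0.3 -2.6] q [-0.23  0.35 -0.73  1.82  0.27  1.07 -0.79]
.45,.13,.27,96.8 -> [-0.988  0.011  0.006] [ 0.002 -0.001  0.094]
.55,-.06,.27 -> [-1.003  0.384  0.   ] [0. 0. 0.]
.588,-.1869,.22 -> [-0.653  0.114  0.25 ] [0. 0. 0.]
```

```bash
python3 -m inch '[[-0.2,0,0,0,0,0.03,0],[-0.4,0,0,0,0,0.06,0],[-0.6,0,0,0,0,0.09,0],[-0.8,0.01,0,0,0,0.094,0],[-0.98,0.01,0,0,0,0.094,0],[-0.98,0.01,0,0,0,0.094,0],[-0.98,0.01,0,0,0,0.094,0]]'
python3 -m inch '[[-0.2,0.08,0,0,0,0,0],[-0.4,0.16,0,0,0,0,0],[-0.6,0.24,0,0,0,0,0],[-0.8,0.32,0,0,0,0,0],[-1,0.38,0,0,0,0,0],[-1,0.38,0,0,0,0,0],[-1,0.38,0,0,0,0,0]]'
python3 go.py .588,-.1869,.22,96.8
```

```text
clock: 44.3
position: [0.4486, 0.1315, 0.2695]
tool_rot: [-3.141, -0.0, 1.69]
force: [-0.0, 0.6, -1.2]
grip_width: 0.0098
finger_force: 69.1
clock: 45.18
position: [0.548, -0.0569, 0.2697]
tool_rot: [-3.141, -0.001, 1.691]
force: [0.1, 1.0, -1.7]
grip_width: 0.0103
finger_force: 69.1
t 45.17 pos [ 0.548  -0.0569  0.2697] rpy [-180.    -0.    96.9] grip 0.0103 F [ 0.1  1.  -1.7] q [ 0.39  0.39 -0.53  1.72  0.22  1.09 -0.09]
.588,-.1869,.22,96.8 -> [-0.669  0.121  0.248] [-0.    -0.     0.001]
```

```bash
python3 -m inch '[[-0.2,0.03,0,0,0,0,0],[-0.4,0.07,0,-0.08,0,0,0],[-0.6,0.1,0.05,-0.16,0,0,0],[-0.669,0.121,0.15,-0.244,0,0,0],[-0.669,0.121,0.2,-0.244,0,0,0],[-0.669,0.121,0.2,-0.244,0,0,0],[-0.669,0.121,0.2,-0.244,0,0,0]]'
python3 go.py; python3 - <<'E'
from h import *
s=bot.observe(); p=np.array(s["position"]); T=R.from_euler("xyz",s["tool_rot"]).as_matrix()
f=grab("scene"); save(f,"scene5.png"); save(grab("top"),"top5.png"); w=cloud(f)
d=(w-p)@T   # tool coords: x=board y, y=board x, z=down the board
m=(abs(d[...,0])<.1)&(abs(d[...,1])<.02)&(d[...,2]>.03)&(d[...,2]<.17); q=d[m]
print(m.sum(),np.percentile(q,[1,50,99],0).round(4))
A=np.c_[q,np.ones(len(q))]; print("front plane y = a x + b z + c",np.linalg.lstsq(A[:,[0,2,3]],q[:,1],rcond=None)[0].round(4))
a=f["img"][150:350,180:380,::-1]; cv2.imwrite("pics/crop5.png",cv2.resize(a,(600,600)))
E
```

```text
clock: 46.05
position: [0.5891, -0.1867, 0.2309]
tool_rot: [2.758, 0.0, 1.692]
force: [0.8, -0.1, -2.4]
grip_width: 0.0103
finger_force: 69.1
t 46.05 pos [ 0.5891 -0.1867  0.2309] rpy [158.   0.  97.] grip 0.0103 F [ 0.8 -0.1 -2.4] q [ 0.72  0.4  -0.55  1.91  0.14  0.53  0.26]
2048 [[-0.0718 -0.0023  0.0313]
 [-0.01    0.0068  0.0762]
 [ 0.0661  0.0097  0.1254]]
front plane y = a x + b z + c [ 0.0142 -0.0057  0.0071]
```

View pics/crop5.png

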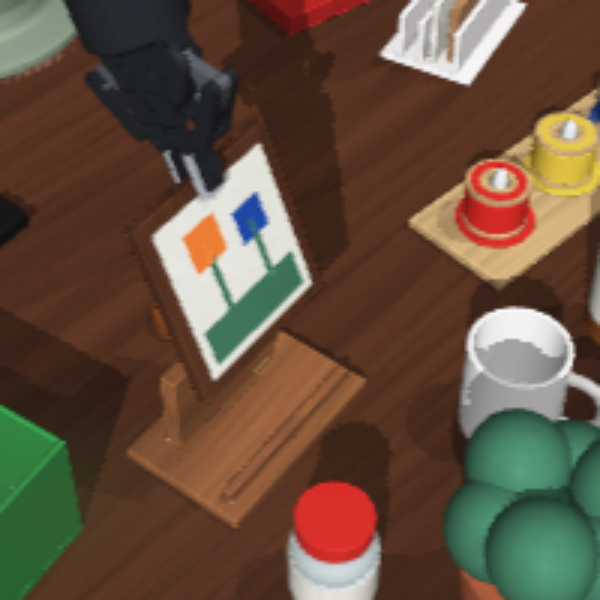

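The board is square in the grip, its foot 125 mm below the TCP, above the stand at crop (215,385). Lowering.

```bash
python3 go.py .591,-.1865,.14 .591,-.1865,.131
```

```text
t 46.15 pos [ 0.5889 -0.1872  0.2308] rpy [158.    0.   96.9] grip 0.0098 F [-0.6 -0.9 -0.7] q [ 0.72  0.4  -0.55  1.91  0.14  0.53  0.26]
.591,-.1865,.14 -> [ 0.002 -0.16   0.425] [0. 0. 0.]
.591,-.1865,.131 -> [ 0.    -0.017  0.042] [0. 0. 0.]
```

```bash
python3 -m inch '[[0.002,-0.04,0.12,0,0,0,0],[0.002,-0.08,0.24,0,0,0,0],[0.002,-0.12,0.35,0,0,0,0],[0.002,-0.16,0.425,0,0,0,0],[0.002,-0.16,0.425,0,0,0,0],[0.002,-0.17,0.445,0,0,0,0],[0.002,-0.173,0.455,0,0,0,0],[0.002,-0.173,0.455,0,0,0,0]]'
python3 go.py; python3 - <<'E'
from h import *
f=grab("scene"); w=cloud(f); cv2.imwrite("pics/crop6.png",cv2.resize(f["img"][180:360,180:360,::-1],(540,540)))
a=np.radians(6.8); c=np.array([.6189,-.1836]); X=(w[...,0]-c[0])*np.cos(a)+(w[...,1]-c[1])*np.sin(a); Y=-(w[...,0]-c[0])*np.sin(a)+(w[...,1]-c[1])*np.cos(a); Z=w[...,2]
for z in np.arange(.015,.14,.012):
    m=(abs(Y)<.055)&(abs(Z-z)<.003)&(X>-.08)&(X<.034)
    print(z.round(3),m.sum(),np.median(X[m]).round(4) if m.any() else 0)
E
```

```text
clock: 47.15
position: [0.5901, -0.1878, 0.133]
tool_rot: [2.758, 0.0, 1.69]
force: [-0.9, -0.1, -1.7]
grip_width: 0.0101
finger_force: 69.1
t 47.15 pos [ 0.5901 -0.1878  0.133 ] rpy [158.    0.   96.8] grip 0.0101 F [-0.9 -0.1 -1.7] q [ 0.63  0.53 -0.44  1.99  0.24  0.31  0.18]
0.015 42 0.0245
0.027 74 0.0209
0.039 86 0.0168
0.051 78 0.012
0.063 95 0.007
0.075 89 0.0016
0.087 92 -0.0027
0.099 80 -0.0076
0.111 93 -0.0126
0.123 102 -0.0172
0.135 110 -0.0222
```

View pics/crop6.png

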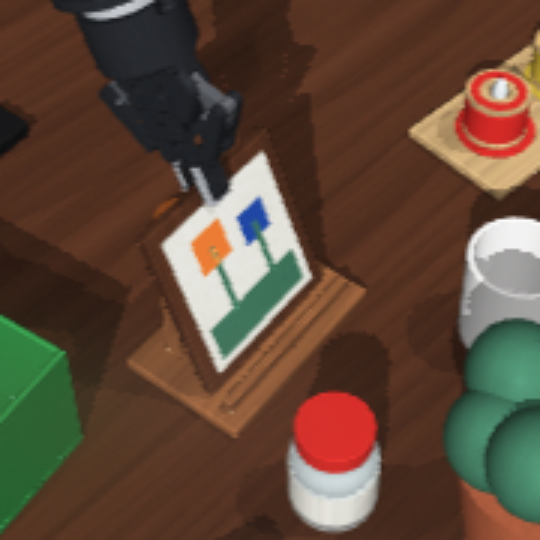

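The board leans inside the stand, its foot behind the lip at crop (215,375) and its back about 3 mm in front of the rest. Lowering the last few millimetres and releasing.

```bash
python3 -m inch '[[0,-0.003,0.007,0,0,0,0],[0,-0.005,0.012,0,0,0,0],[0,-0.005,0.012,0,0,0,0],[0,-0.005,0.012,0,0,0,0]]'
python3 -m inch '[[0,0,0,0,0,0,0.2],[0,0,0,0,0,0,0.3],[0,0,0,0,0,0,0.4],[0,0,0,0,0,0,0.4],[0,0,0,0,0,0,0.4]]' 30
python3 -m inch '[[0,0,-0.1,0,0,0,0.4],[0,0,-0.2,0,0,0,0.4],[0,0,-0.35,0,0,0,0.4],[0,0,-0.6,0,0,0,0.4],[0,0,-0.8,0,0,0,0.4],[0,0,-0.8,0,0,0,0.4]]'
python3 go.py .45,0,.3; python3 - <<'E'
from h import *
for n in("scene","top"):
    f=grab(n); w=cloud(f); save(f,n+"7.png")
    a=np.radians(6.8); c=np.array([.6189,-.1836]) if n=="scene" else np.array([.6125,-.1836]); X=(w[...,0]-c[0])*np.cos(a)+(w[...,1]-c[1])*np.sin(a); Y=-(w[...,0]-c[0])*np.sin(a)+(w[...,1]-c[1])*np.cos(a); Z=w[...,2]
    for z in np.arange(.027,.16,.024):
        m=(abs(Y)<.09)&(abs(Z-z)<.003)&(X>-.08)&(X<.034)
        if m.sum()>5: print(n,z.round(3),m.sum(),np.median(X[m]).round(4),"Y",np.percentile(Y[m],[2,98]).round(3))
E
python3 - <<'E'
import cv2,numpy as np
a=cv2.imread("pics/scene7.png"); b=cv2.imread("pics/top7.png")
cv2.imwrite("pics/crop7.png",np.hstack([cv2.resize(a[90:350,90:420],(500,394)), cv2.resize(b[140:290,260:390],(300,394))]))
E
```

```text
clock: 47.7
position: [0.59, -0.1877, 0.1302]
tool_rot: [2.758, 0.0, 1.69]
force: [-0.6, 0.1, 2.0]
grip_width: 0.0102
finger_force: 69.7
clock: 48.32
position: [0.5899, -0.1877, 0.1301]
tool_rot: [2.758, -0.0, 1.69]
force: [0.6, -0.3, -0.3]
grip_width: 0.0343
finger_force: 0.0
clock: 49.08
position: [0.5303, -0.1959, 0.2824]
tool_rot: [2.755, 0.004, 1.688]
force: [-0.0, 0.6, -0.9]
grip_width: 0.0339
finger_force: 0.0
t 49.08 pos [ 0.5303 -0.1959  0.2824] rpy [157.8   0.2  96.7] grip 0.0339 F [-0.   0.6 -0.9] q [ 0.92  0.26 -0.67  1.96  0.03  0.62  0.38]
.45,0,.3 -> [ 1.019 -0.228 -0.193] [0. 0. 0.]
scene 0.027 110 0.0188 Y [-0.072  0.061]
scene 0.051 117 0.0089 Y [-0.072  0.064]
scene 0.075 126 -0.0019 Y [-0.072  0.063]
scene 0.099 126 -0.0125 Y [-0.072  0.065]
scene 0.123 153 -0.0233 Y [-0.072  0.065]
scene 0.147 189 -0.0353 Y [-0.071  0.063]
top 0.027 18 -0.034 Y [-0.052  0.062]
top 0.051 26 -0.0336 Y [-0.033  0.068]
top 0.075 27 0.001 Y [-0.028  0.065]
top 0.099 8 -0.0093 Y [-0.01   0.065]
top 0.123 17 -0.02 Y [-0.069  0.06 ]
top 0.147 52 -0.0388 Y [-0.066  0.063]
```

View pics/crop7.png

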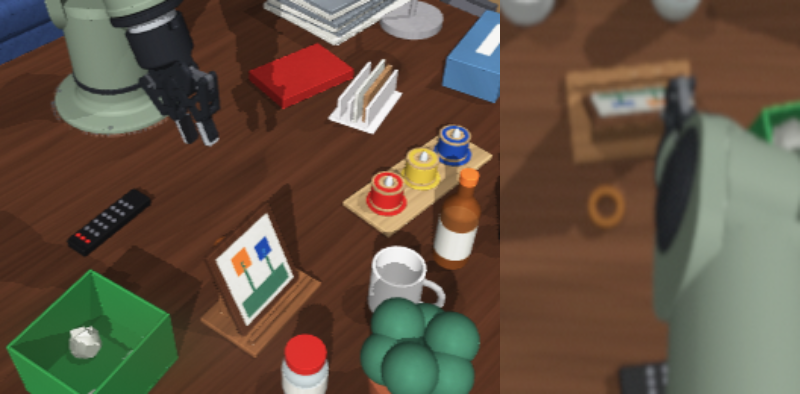

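```bash
python3 -m inch '[[0.2,-0.05,-0.05,0,0,0,0.4],[0.4,-0.1,-0.1,0,0,0,0.4],[0.6,-0.15,-0.13,0,0,0,0.4],[0.8,-0.2,-0.16,0,0,0,0.4],[0.95,-0.2,-0.16,0,0,0,0.4],[0.95,-0.2,-0.16,0,0,0,0.4],[0.95,-0.2,-0.16,0,0,0,0.4],[0.95,-0.2,-0.16,0,0,0,0.4]]'
python3 balls.py white | grep -e '-0.4' -e '-0.3'; python3 - <<'E'
from h import *
f=grab("scene"); g=grab("top"); cv2.imwrite("pics/last.png",np.hstack([cv2.resize(f["img"][90:350,90:420,::-1],(400,315)),cv2.resize(g["img"][120:330,180:460,::-1],(400,315))]))
E
```

```text
clock: 50.18
position: [0.4592, -0.0126, 0.2929]
tool_rot: [2.759, -0.001, 1.689]
force: [0.4, 0.8, -0.4]
grip_width: 0.0345
finger_force: 0.0
top white 182 [ 0.589 -0.467  0.034] ext [0.041 0.037 0.033] top 0.051
top white 183 [ 0.576 -0.392  0.038] ext [0.041 0.04  0.031] top 0.053
top white 170 [ 0.49  -0.422  0.036] ext [0.038 0.036 0.033] top 0.053
scene white 358 [ 0.496 -0.427  0.034] ext [0.04  0.037 0.029] top 0.048
```

View pics/last.png

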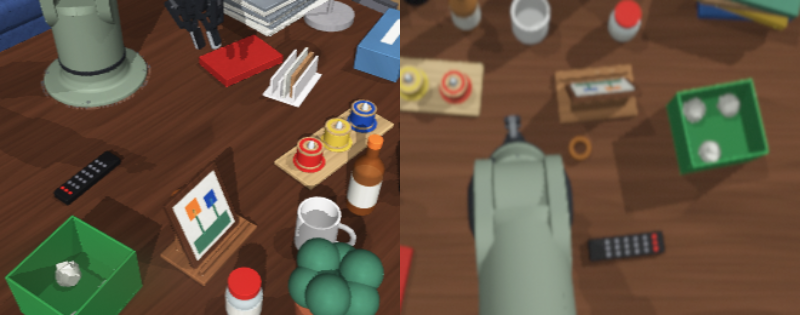

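Everything is in place: three balls in the bin (top view at (695,108), (728,103), (708,150)), the spools seated, and the board leaning steadily on the stand.

```bash
python3 -c "
from workcell import bot
print(bot.job_done())"
```

```text
the job is handed in; nothing more can be done
None
```

I handed the job in at about 50 s: all three paper balls found are in the bin, the red, blue and yellow spools are seated on their own discs, and the board is leaning on the stand; the one slip was a missed first grip on the ball on the stand, which I then picked up.

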